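# Measure a shelf board with a sprung tape and lock it at the green mark

### The job

Pick the tape measure off its sloping stand and hook the end of its blade over the end of the shelf board that is farther from the stand. Draw the case back along the board against the spring until its front face stands over the green strip, then press the case straight down on the board so that the red foot underneath goes in and locks the blade, and let go: the tape must stay hooked, stretched and standing upright, straight along the board. Leave the other things on the table as they are.

Things in the scene. Friction and masses are not known exactly. Their poses are not given: they have to be found in the camera images.
- tape_centre (a point): Centre of a tape measure's case: black box, yellow discs on its flat sides, 80 mm long (x), 46 wide (y), 62 high (z), 0.3 to 0.5 kg. x = the way the blade comes out, z = out of its top. It starts leaning 30 degrees back, nose uphill: grip it across its 46 mm width, near this height, with 60 N or more, the tool tilted about 30 degrees to match (or tilt the tool later to hold the case level).
- tape_nose (a point): Point in the middle of the lower edge of the case's front face, at the height of the case's bottom, 40 mm ahead of tape_centre and 31 mm below it; axes as tape_centre.
- hook (a point): Lower tip of the blade's steel end hook, on the inner face that bears on an edge; axes as tape_centre. The yellow blade, 25 mm wide, leaves the front 12 mm above the case's bottom; the hook, 25 mm wide, 2.5 mm thick, reaches 22 mm below the case's bottom. Fully in, its inner face is 22 mm ahead of the front; fully out, 154 mm. The spring pulls with 3.5 to 4 N.
- lock_foot (a point): Middle of the underside of the red lock foot, a 50 x 26 mm plate under the middle of the case, standing out 6 mm below the case's bottom when free (37 mm below tape_centre). The case stands on it on the board.
- lock (a joint): How far the lock foot is pushed up into the case, m: 0 to 0.002 free, over 0.004 locked. Half-way, at about 10 N, it snaps in and stays. The tape's weight alone does not push it in: push the case down on the board with 10 to 18 N. Locked, the blade is caught on teeth 4 mm apart (it may shift by up to 2 mm) and goes neither out nor in.
- blade (a joint): Half of the length by which the blade has been drawn out, m: 0 fully in (hook 22 mm ahead of the case), 0.066 fully out (154 mm).
- board_end (a point): Middle of the top edge of the end to be hooked, of an oak-coloured shelf board 320 x 150 x 22 mm, fixed on two grey battens, its top 45 mm and its underside 23 mm above the table. x = outwards along the board (the board lies on the -x side), z = up. The battens stand back 55 mm or more from this end.
- mark_green: Green paper-thin strip, 12 mm wide, stuck right across the board's top; origin at its middle on the board's top; x = along the board towards the end to be hooked, as at board_end. It lies 90 to 148 mm from that end. The case's front face must come over it.
- mark_blue: A like strip in blue, on the same board, of no concern here.
- stand: Fixed wooden sloping stand, 70 mm wide, rising at 30 degrees towards its +x to about 70 mm above the table; origin under its middle on the table. The tape's case rests on two rails with its foot hanging free between them, its back against a lip 14 mm above the rails at the low end, its hook hanging out over the high end.
- glass: Drinking glass 68 mm across, 130 mm high, bystander; origin under it.
- mug: White mug 80 mm across, 90 mm high, bystander; origin under it.
- pencil: Flat red carpenter's pencil 130 mm long, 7 mm thick, lying on the board near its other end, bystander; origin under it.
- spectacles: Black spectacles, 110 mm wide, in front of the magazine, bystander; origin under it.
- remote: Black remote control 160 x 45 x 18 mm, bystander; origin under it.
- bracket: White steel shelf bracket 120 mm long, 94 mm high, bystander; origin under it.
There are look-alikes about, which are no part of the job. What is shaped like the part that bears tape_centre but pink or turquoise is not meant.

How it is judged:
By the outcome, as a careful person would: the job done as asked, in the order asked, and still so for the second after the job is handed in, with the robot touching nothing.
It also fails if it takes over 45 s, if anything falls off the work surface, if the arm or the gripper's body presses on something with over 40 N, if the wrist force passes 120 N, or if a joint passes its speed limit or range.

### The arm

A 6-joint arm with a two-finger parallel gripper is mounted at the origin on the work surface. World frame = base frame: x ahead of the robot, y to its left, z up, the work surface at z = 0. Lengths are in mm, angles in rad, forces in N, time in s.
With the tool pointing down it reaches from about 400 to 925 mm from the base axis. Payload 12.5 kg.
Tool frame: the origin (TCP) lies on the centre line of the jaws, within the pads' length; the fingertips stand 14 mm ahead of it and the grasp point (between the pads) lies 5 mm behind it; z points along the fingers, y is the direction in which the jaws open and shut (so a half turn about z gives the same grasp; the last joint's range is limited). The gripper opens to 95 mm and grips with 3 to 60 N. Pads are 20 mm wide; open, the fingers measure 119 mm over their backs; the gripper's body (75 mm by 180 mm) begins 59 mm behind the grasp point.
Start: joints at [-1.261, 0.491, 1.559, -0, 1.092, -0.106], TCP at [252.475, -571.753, 228.661] pointing down, gripper open.
Joint ranges: [-3.1, 3.1], [-0.84, 2.19], [0.05, 2.79], [-1.13, 4.28], [0.06, 2.93], [-2.69, 2.69]. Speed limits (rad/s): [2.22, 2.22, 2.79, 3.14, 3.14, 3.14].

### API

Orientations are given as [roll, pitch, yaw] about the fixed x, y, z axes, in that order (R = Rz(yaw) Ry(pitch) Rx(roll)).
In Python, from cell import * gives the robot as it stands.
- The arm moves only by the tool play_rows, never from a script. Its argument "moves" is a list of rows, each a list of 7 numbers: the shift along the tool's x, y, z in m, then the turn, a rotation vector about the tool's x, y, z in rad, then the opening in per cent of the stroke, from 0 (shut) to 100 (fully open). In form: [[tx, ty, tz, ax, ay, az, claw], ...]. A call has 1 to 8 rows; each row shifts and turns the pose as measured when the row begins, along the tool's axes as they then stand; what a row does not reach is not made up. A row lasts 1/10 s, in which the tool goes at most 50 mm and 8.59 degrees, less where a joint would pass 70% of its speed; a pose out of reach is approached as far as the arm can. A call is refused whole if a number of a shift passes 0.05 or a number of a turn 0.15, either way. A call with a gripper value outside its range is refused whole. The fingers move at their own pace and stop on an object; the grip force is fixed at half the most. Time passes only in rows, so rows that do not move let the fingers close. It gives the time, the measured TCP pose, the force and the opening at its end, in the units of the state.
- state(): the state, without advancing time (a new reading comes with each control period).
- read_camera(name): name is "scene" or "top" or "wrist"; returns a dict with "img" (420x560x3 uint8, red, green, blue), "fx", "fy", "cx", "cy" (pixels), "k1" (the pictures are not rectified: a ray, as slopes to the right and down, at radius r is drawn at 1 + k1 r^2 times it, then the intrinsics apply), "R" (3x3) and "t" (3): a world point X has camera coordinates R X + t. Camera axes: x right, y down, z forward; pixel columns grow to the right and rows downward; lengths in mm; the calibration is good to about 2 mm. A picture is of the moment at which its call begins. There is no depth.
- job_done(): hands the job in, once; it reports no verdict.
The state is a dict: "t": time; "joints": joint angles; "qvel": joint speeds; "tau": joint torques, N m; "eef_pos": TCP position; "tcp_rot": TCP orientation; "ft_force": force on the tool from outside, world axes, zero at the start; "moment": the same for the moment, N m; "opening": opening from 0.0 (shut) to 1.0 (fully open).
Only numpy, scipy, OpenCV 4.12 (cv2) and the standard library are available. Lean on these libraries where they do the work, as an engineer would, in place of code of your own. Each camera call takes 0.05 s, during which the arm holds its last target.

## Working session

There is one attempt and no reset: what is moved stays moved. The work goes in short steps, Python scripts to look and compute and a tool call to move; the robot and the scene stay as the last step left them, time stands still between calls to the robot, and variables do not carry over. Pictures are saved under pics/ and viewed, and the job is handed in when it is done.

Besides the shell and the picture viewer there is one more tool, called after "Emit:" as name(argument=value, ...), one argument or row to a line, values as JSON. play_rows: Moves the arm, as the interface text tells. Its arguments: {"type":"object","properties":{"moves":{"type":"array"}},"required":["moves"]}

```bash
mkdir -p pics; ls
python3 - <<'E'
from cell import *
import cv2
print(state())
for n in ("scene","top","wrist"):
    c=read_camera(n); cv2.imwrite(f"pics/{n}0.png",c["img"][:,:,::-1]); print(n,c["fx"],c["fy"],c["cx"],c["cy"],c["k1"],c["R"],c["t"])
E
```

```text
pics
{'t': 0.0, 'joints': array([-1.26063345e+00,  4.91572256e-01,  1.55944829e+00, -3.86595439e-05,
        1.09167609e+00, -1.05595618e-01]), 'qvel': array([ 3.87988914e-06,  1.32549990e-03, -7.99613174e-04, -2.76416496e-04,
       -1.07716229e-03,  7.51315556e-04]), 'tau': array([ 2.19441237e-03, -6.12629628e+01, -2.58182073e+01,  6.94095762e-02,
        4.81126865e-02, -9.32708622e-05]), 'eef_pos': array([ 252.37436114, -571.53678405,  228.05424397]), 'tcp_rot': array([-3.14049121e+00, -8.22634365e-05,  4.15776286e-01]), 'ft_force': array([-0.2046468 , -0.06453106,  0.48791742]), 'moment': array([ 0.00998223,  0.00979267, -0.00888776]), 'opening': 1.0001353965768862}
scene 414.8231670115692 414.8231670115692 286.2572402109505 212.66614096415694 -0.03187611017380905 [[ 0.42135485  0.90689364 -0.00200646]
 [ 0.72030256 -0.33600478 -0.60684842]
 [-0.55102115  0.25425327 -0.79481505]] [-155.50703219 -346.22815833 1428.5984242 ]
top 451.4229147871217 451.4229147871217 277.7142933271753 210.02639664909424 -0.11836293811906887 [[-0.05097109 -0.99868083 -0.00620861]
 [-0.97609342  0.05113157 -0.2112515 ]
 [ 0.21129028 -0.00470753 -0.97741202]] [ -56.24895497  516.36603143 1215.66224891]
wrist 299.45983872924177 299.45983872924177 280.00093788876137 210.26711525688424 0.0016432709588601376 [[ 4.03822626e-01 -9.14837003e-01 -7.38143584e-04]
 [-8.73249829e-01 -3.85705687e-01  2.97768130e-01]
 [-2.72694009e-01 -1.19600924e-01 -9.54637940e-01]] [-625.61569795  -33.41813617  392.62940031]
```

View pics/scene0.png

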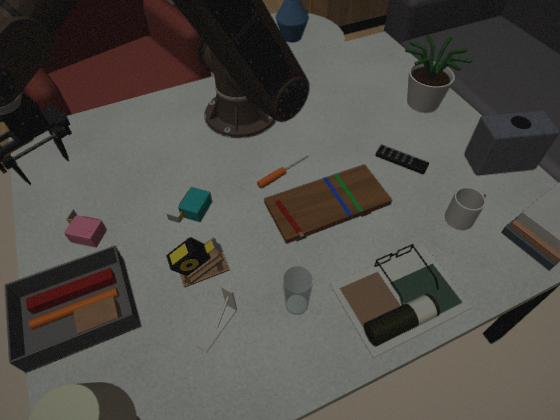

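View pics/top0.png

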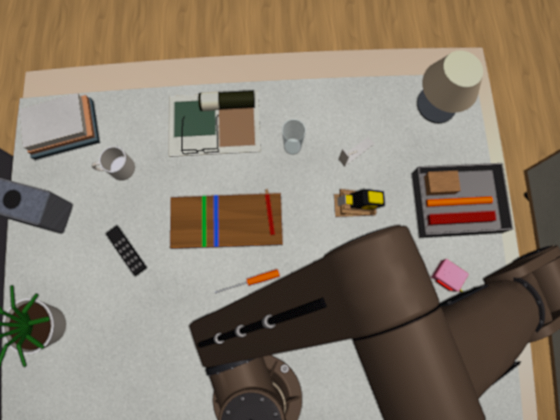

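View pics/wrist0.png

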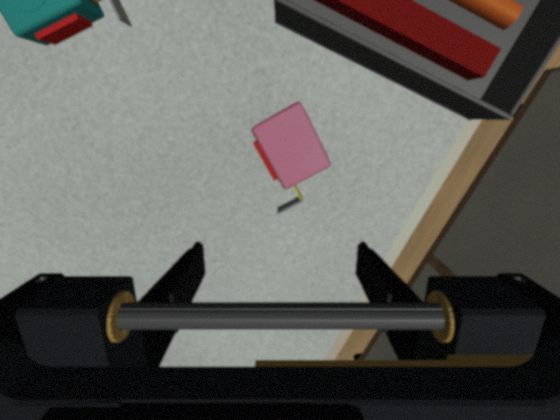

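```bash
cat > h.py <<'E'
import numpy as np, cv2, json
from scipy.spatial.transform import Rotation as Ro
def ray(c,u,v):
    K=np.array([[c["fx"],0,c["cx"]],[0,c["fy"],c["cy"]],[0,0,1.]])
    xd=np.array([(u-c["cx"])/c["fx"],(v-c["cy"])/c["fy"]]); x=xd.copy()
    for _ in range(30): x=xd/(1+c["k1"]*(x@x))
    R=np.array(c["R"]);t=np.array(c["t"])
    d=R.T@np.array([x[0],x[1],1]); return -R.T@t, d/np.linalg.norm(d)
def onz(c,u,v,z):
    o,d=ray(c,u,v); return o+d*(z-o[2])/d[2]
def proj(c,X):
    p=np.array(c["R"])@np.array(X,float)+np.array(c["t"]); x=p[:2]/p[2]; x=x*(1+c["k1"]*(x@x))
    return np.array([x[0]*c["fx"]+c["cx"],x[1]*c["fy"]+c["cy"]])
def tri(*obs):
    A=np.zeros((3,3));b=np.zeros(3)
    for c,u,v in obs:
        o,d=ray(c,u,v);P=np.eye(3)-np.outer(d,d);A+=P;b+=P@o
    X=np.linalg.solve(A,b); return X,[np.linalg.norm(proj(c,X)-[u,v]) for c,u,v in obs]
def crop(img,x0,y0,x1,y1,s,fn):
    cv2.imwrite(fn,cv2.resize(img[y0:y1,x0:x1,::-1],None,fx=s,fy=s,interpolation=cv2.INTER_CUBIC))
E
python3 - <<'E'
from cell import *
from h import *
import pickle
C={n:read_camera(n) for n in("scene","top")}
pickle.dump(C,open("c0.pkl","wb"))
crop(C["scene"]["img"],150,190,250,300,7,"pics/s_tape.png")
crop(C["top"]["img"],325,170,395,230,10,"pics/t_tape.png")
crop(C["top"]["img"],160,180,295,260,5,"pics/t_board.png")
crop(C["scene"]["img"],255,150,405,250,5,"pics/s_board.png")
E
```

```text
(no output)
```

View pics/s_tape.png

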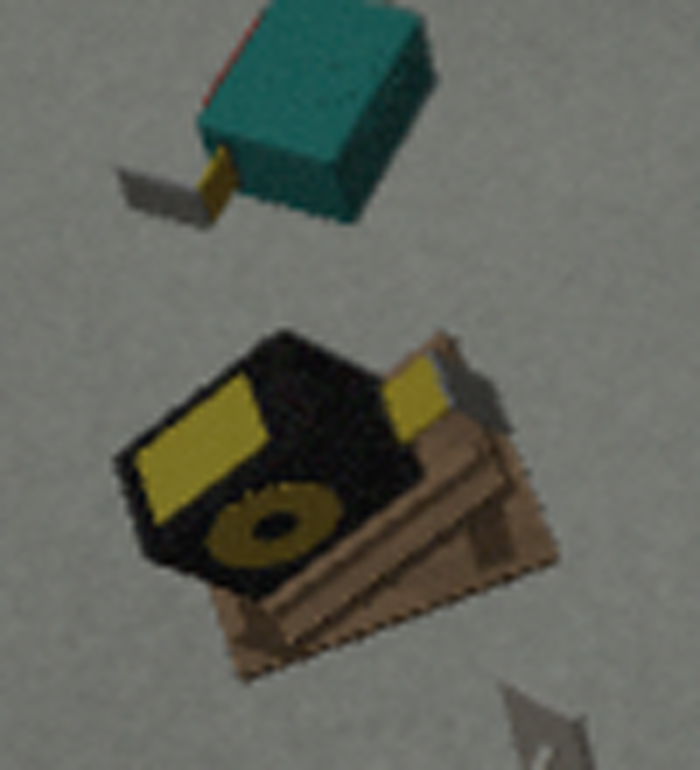

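View pics/t_tape.png

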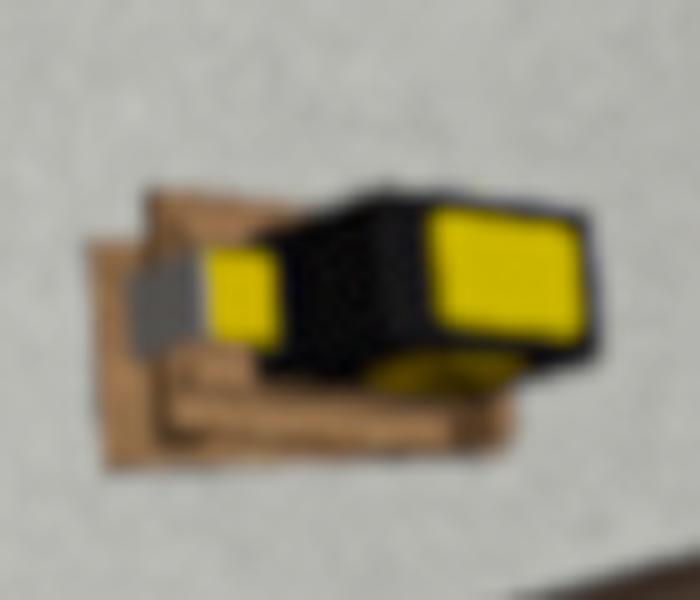

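View pics/t_board.png

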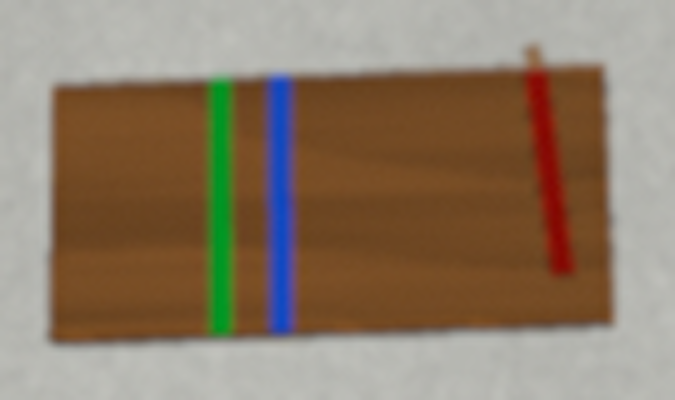

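View pics/s_board.png

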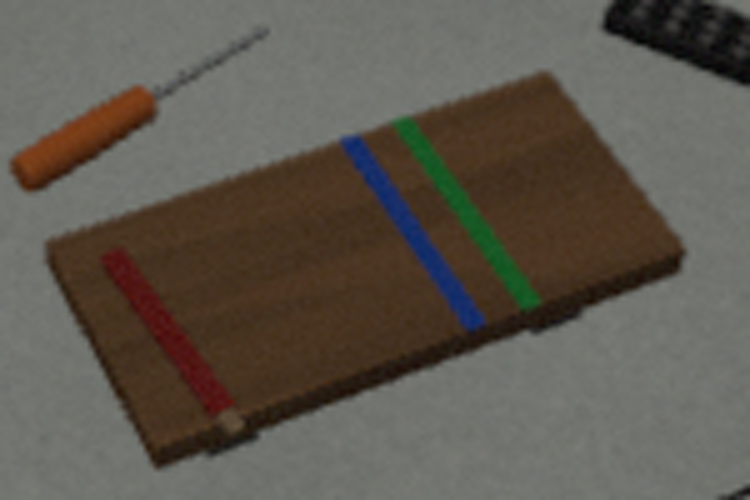

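Run:
```python
from h import *
import pickle
np.set_printoptions(precision=1,suppress=True)
C=pickle.load(open("c0.pkl","rb"));S,T=C["scene"],C["top"]
f=lambda p,o,s:((p[0]+.5)/s-.5+o[0],(p[1]+.5)/s-.5+o[1])
def tr(ps,pt,os,ss,ot,st):
    X,e=tri((S,*f(ps,os,ss)),(T,*f(pt,ot,st)));return X,e
print("label")
L=[]
for ps,pt in [((270,437),(437,208)),((247,375),(447,330)),((157,523),(583,215)),((135,457),(583,340))]:
    X,e=tr(ps,pt,(150,190),7,(325,170),10);print(X,e);L.append(X)
L=np.array(L);d=(L[0]+L[1]-L[2]-L[3])/2;print("dir",d,np.degrees(np.arctan2(d[1],d[0])),"ctr",L.mean(0))
print("blade/hook corner")
for ps,pt in [((430,352),(205,342)),((450,410),(203,250)),((510,430),(135,262))]:
    print(tr(ps,pt,(150,190),7,(325,170),10))
print("stand base z=0")
for p in [(107,468),(92,240),(505,455)]: print(onz(T,*f(p,(325,170),10),0))
for p in [(245,682),(558,560)]: print(onz(S,*f(p,(150,190),7),0))
print("board top corners T / S z=45")
P={}
for n,p in dict(TL=(54,87),BL=(52,341),TR=(603,66),BR=(612,323),g0=(221,80),g1=(221,334)).items(): P[n]=onz(T,*f(p,(160,180),5),45);print(n,P[n])
for n,p in dict(BR=(48,243),BL=(547,71),TL=(683,251),TR=(157,448),g1=(404,121),g0=(530,304)).items(): print(n,onz(S,*f(p,(255,150),5),45))
```

```text
label
[ 543.4 -331.9  107.9] [np.float64(0.1868531793603024), np.float64(0.15606420405923355)]
[ 510.9 -332.3  100.5] [np.float64(0.4576101212828931), np.float64(0.3913318185651821)]
[ 544.9 -376.5   86.2] [np.float64(0.5296943412296834), np.float64(0.4343971577144577)]
[ 511.  -375.9   77.7] [np.float64(0.13072327278739773), np.float64(0.10985334968965613)]
dir [-0.8 44.1 22.2] 91.04574251334405 ctr [ 527.5 -354.1   93.1]
blade/hook corner
(array([ 515.1, -270. ,   81. ]), [np.float64(0.0974107333770653), np.float64(0.0850892700582913)])
(array([ 541.2, -271.6,   81.6]), [np.float64(0.08970128812611158), np.float64(0.07690027835940895)])
(array([ 543.9, -254.4,   61. ]), [np.float64(0.29115813705073257), np.float64(0.2508561903433017)])
stand base z=0
[ 496.9 -250.7    0. ]
[ 565.9 -251.6    0. ]
[ 494.6 -368.6    0. ]
[ 564.3 -368.3    0. ]
[ 564.7 -250.6    0. ]
board top corners T / S z=45
TL [569.4 223.8  45. ]
BL [422.2 225.2  45. ]
TR [564.9 -92.6  45. ]
BR [416.8 -89.9  45. ]
g0 [568.3 126.8  45. ]
g1 [421.6 129.3  45. ]
BR [421.1 -90.8  45. ]
BL [424.8 225.9  45. ]
TL [573.3 222.1  45. ]
TR [568.8 -93.4  45. ]
g1 [424.2 130.3  45. ]
g0 [569.3 126.9  45. ]
```

```bash
cat >> h.py <<'E'
def TR(tilt=0,yaw=90):
    # tool yaw (deg) & tilt about tool y: tilt=30 -> tool z leans to +forward
    return (Ro.from_euler('z',yaw,degrees=True)*Ro.from_euler('x',180,degrees=True)*Ro.from_euler('y',tilt,degrees=True))
def plan(st,pos,R,n=None):
    """n rows [tx..az] taking measured pose to target"""
    p=np.array(st["eef_pos"]);R0=Ro.from_euler('xyz',st["tcp_rot"])
    rv=(R0.inv()*R).as_rotvec(); d=np.array(pos)-p
    if n is None: n=int(np.ceil(max(np.linalg.norm(d)/48,np.linalg.norm(rv)/.145,1)))
    print("world d",d.round(1),"rotvec",rv.round(3),"n",n)
    for i in range(n):
        Ri=R0*Ro.from_rotvec(rv*i/n); t=Ri.inv().apply(d/n)/1000
        print([*t.round(4).tolist(),*(rv/n).round(3).tolist()])
E
python3 - <<'E'
from cell import *
from h import *
import pickle
np.set_printoptions(precision=1,suppress=True)
C=pickle.load(open("c0.pkl","rb"));S,T=C["scene"],C["top"]
print("tilt30 cols",TR(30).as_matrix())
print("glass",onz(T,293,150,0)," brk",onz(T,345,157,0),onz(T,345,157,94),onz(S,205,350,0),tri((S,228,290),(T,343,152)))
s=state();c=read_camera("wrist");o,d=ray(c,280,210);R0=Ro.from_euler('xyz',s["tcp_rot"])
print("cam in tool",R0.inv().apply(o-s["eef_pos"]),R0.inv().apply(d))
z=TR(30).as_matrix()[:,2]
plan(s,np.array([528.5,-334,66])-125*z,TR(30))
E
```

```text
tilt30 cols [[ 0.   1.   0. ]
 [ 0.9 -0.   0.5]
 [ 0.5  0.  -0.9]]
glass [ 708.2 -138.9    0. ]  brk [ 678.  -294.8    0. ] [ 646.5 -279.    94. ] [ 736. -372.    0.] (array([ 663.5, -277.7,   87.1]), [np.float64(0.8766426003798438), np.float64(0.6852883243276738)])
cam in tool [  84.9    1.  -156.2] [-0.3  0.   1. ]
world d [276.1 175.1 -54.1] rotvec [ 0.3  0.5 -1.1] n 9
[0.0359, -0.0054, 0.006, 0.034, 0.051, -0.125]
[0.0359, -0.0007, 0.008, 0.034, 0.051, -0.125]
[0.0353, 0.0041, 0.0098, 0.034, 0.051, -0.125]
[0.0339, 0.0088, 0.0113, 0.034, 0.051, -0.125]
[0.0319, 0.0133, 0.0126, 0.034, 0.051, -0.125]
[0.0293, 0.0176, 0.0137, 0.034, 0.051, -0.125]
[0.0261, 0.0216, 0.0145, 0.034, 0.051, -0.125]
[0.0224, 0.0251, 0.0149, 0.034, 0.051, -0.125]
[0.0183, 0.0282, 0.0151, 0.034, 0.051, -0.125]
```

Emit:
play_rows(
  moves=[
    [0.036, -0.005, 0.004, 0.034, 0.051, -0.125, 100],
    [0.036, -0.001, 0.006, 0.034, 0.051, -0.125, 100],
    [0.035, 0.004, 0.009, 0.034, 0.051, -0.125, 100],
    [0.034, 0.009, 0.01, 0.034, 0.051, -0.125, 100],
    [0.032, 0.013, 0.012, 0.034, 0.051, -0.125, 100],
    [0.029, 0.018, 0.013, 0.034, 0.051, -0.125, 100],
    [0.026, 0.022, 0.014, 0.034, 0.051, -0.125, 100],
    [0.022, 0.025, 0.014, 0.034, 0.051, -0.125, 100],
  ],
)

```text
t: 1.1
eef_pos: [501.1, -411.8, 190.3]
tcp_rot: [-3.114, -0.482, 1.462]
ft_force: [0.5, 0.1, 0.2]
opening: 1.002
```

Run:
```python
from cell import *
from h import *
s=state();print(s["t"],s["eef_pos"],s["joints"])
z=TR(30).as_matrix()[:,2]
plan(s,np.array([528.5,-334,66])-125*z,TR(30))
```

```text
1.1 [ 501.13192192 -411.79727827  190.27102442] [-0.91136182  0.70002532  1.34738695  0.30813413  1.47782603 -0.89830087]
world d [ 27.4  15.3 -16. ] rotvec [ 0.024  0.04  -0.096] n 1
[0.0087, 0.0262, 0.0219, 0.024, 0.04, -0.096]
```

Emit:
play_rows(
  moves=[
    [0.008, 0.026, 0.02, 0.024, 0.04, -0.096, 100],
    [0, 0, 0, 0, 0, 0, 100],
  ],
)

```text
t: 1.3
eef_pos: [532.0, -394.7, 173.3]
tcp_rot: [3.139, -0.529, 1.583]
ft_force: [-0.6, 0.2, -0.1]
opening: 0.997
```

Run:
```python
from cell import *
from h import *
import pickle
s=state();print(s["t"],s["eef_pos"])
c=read_camera("wrist");pickle.dump((s,c),open("w1.pkl","wb"));cv2.imwrite("pics/w1.png",c["img"][:,:,::-1])
C=np.array([528.5,-334,66])
R=TR(30).as_matrix()
M=R@np.diag([1,1,-1]) # tape x=tool x, z=-tool z
im=c["img"][:,:,::-1].copy()
Rt=np.c_[R[:,0],-R[:,1],-R[:,2]]
for p in [(x,y,z) for x in(-40,40) for y in(-23,23) for z in (-31,31)]+[(62,12.5,-19),(62,-12.5,-19)]:
    q=proj(c,C+Rt@np.array(p)); print(p,q.round(1)); cv2.circle(im,tuple(int(a) for a in q.round()),2,(0,0,255),-1)
cv2.imwrite("pics/w1o.png",im)
```

```text
1.3 [ 532.01398131 -394.70351018  173.2839154 ]
(-40, -23, -31) [297.  235.2]
(-40, -23, 31) [300.4 260.4]
(-40, 23, -31) [255.8 234.7]
(-40, 23, 31) [250.3 259.8]
(40, -23, -31) [299.1 163.3]
(40, -23, 31) [303.4 173.9]
(40, 23, -31) [254.8 162.8]
(40, 23, 31) [248.5 173.3]
(62, 12.5, -19) [264.2 142.1]
(62, -12.5, -19) [289.8 142.4]
```

View pics/w1o.png

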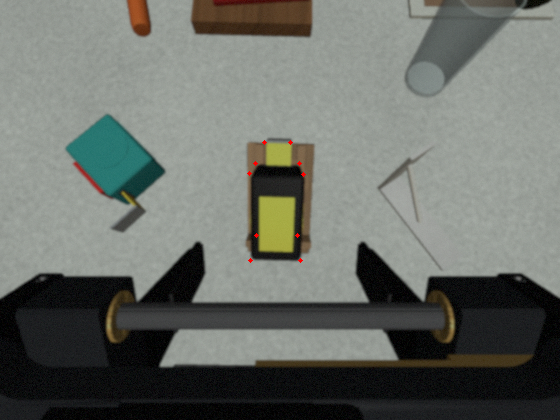

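Run:
```python
from cell import *
from h import *
s=state()
z=TR(30).as_matrix()[:,2]
plan(s,np.array([530,-334,66])+5*z,TR(30,90),4)
```

```text
world d [  -1.    64.3 -112.9] rotvec [-0.002 -0.003  0.008] n 4
[-0.0003, -0.0002, 0.0325, -0.001, -0.001, 0.002]
[-0.0003, -0.0002, 0.0325, -0.001, -0.001, 0.002]
[-0.0002, -0.0002, 0.0325, -0.001, -0.001, 0.002]
[-0.0002, -0.0002, 0.0325, -0.001, -0.001, 0.002]
```

Emit:
play_rows(
  moves=[
    [0, 0, 0.03, 0, -0.001, 0.002, 100],
    [0, 0, 0.03, 0, -0.001, 0.002, 100],
    [0, 0, 0.03, 0, -0.001, 0.002, 100],
    [0, 0, 0.015, 0, 0, 0.001, 100],
    [0, 0, 0, 0, 0, 0, 100],
  ],
)

```text
t: 1.85
eef_pos: [527.5, -346.1, 84.2]
tcp_rot: [-3.14, -0.515, 1.56]
ft_force: [0.3, -0.4, 0.6]
opening: 0.999
```

Run:
```python
from cell import *
from h import *
s=state();print(s["eef_pos"],s["ft_force"])
z=TR(30).as_matrix()[:,2]
plan(s,np.array([530,-334,66])+5*z,TR(30,90),1)
c=read_camera("wrist");cv2.imwrite("pics/w2.png",c["img"][:,:,::-1])
```

```text
[ 527.51896899 -346.14193893   84.15817416] [ 0.34537881 -0.42445055  0.57261611]
world d [  2.5  14.6 -22.5] rotvec [ 0.004  0.009 -0.009] n 1
[0.0017, 0.0024, 0.0268, 0.004, 0.009, -0.009]
```

View pics/w2.png

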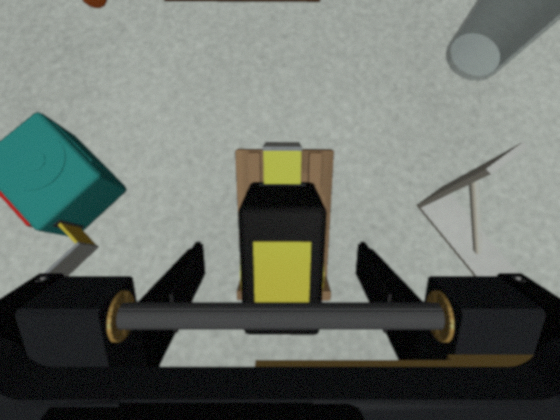

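Emit:
play_rows(
  moves=[
    [0.001, 0.001, 0.018, 0.002, 0.005, -0.004, 100],
    [0.001, 0, 0.011, 0.001, 0.003, 0, 100],
    [0, 0, 0, 0, 0, 0, 100],
  ],
)

```text
t: 2.2
eef_pos: [528.9, -332.3, 61.6]
tcp_rot: [3.14, -0.518, 1.564]
ft_force: [0.0, 0.1, 0.3]
opening: 1.001
```

Run:
```python
from cell import *
from h import *
s=state();print(s["eef_pos"],s["ft_force"])
z=TR(30).as_matrix()[:,2]
plan(s,np.array([528.5,-334,66])+5*z,TR(30,90),1)
```

```text
[ 528.85968984 -332.30577794   61.57910918] [0.01190707 0.1150082  0.26637115]
world d [-0.4  0.8  0.1] rotvec [ 0.005  0.005 -0.006] n 1
[0.0007, -0.0004, 0.0003, 0.005, 0.005, -0.006]
```

Emit:
play_rows(
  moves=[
    [0.001, 0, 0, 0.005, 0.005, -0.006, 50],
    [0, 0, 0, 0, 0, 0, 30],
    [0, 0, 0, 0, 0, 0, 0],
    [0, 0, 0, 0, 0, 0, 0],
    [0, 0, 0, 0, 0, 0, 0],
    [0, 0, 0, 0, 0, 0, 0],
    [0, 0, 0, 0, 0, 0, 0],
  ],
)

```text
t: 2.9
eef_pos: [529.2, -332.4, 63.3]
tcp_rot: [3.14, -0.522, 1.572]
ft_force: [0.3, 1.4, -1.1]
opening: 0.483
```

Emit:
play_rows(
  moves=[
    [0, 0, 0, 0, 0, 0, 0],
    [0, 0, 0, 0, 0, 0, 0],
    [0, 0, 0, 0, 0, 0, 0],
  ],
)

```text
t: 3.2
eef_pos: [529.2, -332.4, 63.3]
tcp_rot: [3.14, -0.522, 1.571]
ft_force: [0.3, 0.6, 1.1]
opening: 0.484
```

Emit:
play_rows(
  moves=[
    [0, 0, -0.01, 0, 0, 0, 0],
    [0, 0, -0.02, 0, 0, 0, 0],
    [0, 0, -0.03, 0, 0, 0, 0],
    [0, 0, -0.03, 0, 0, 0, 0],
    [0.015, 0, -0.026, 0, 0, 0, 0],
    [0.015, 0, -0.026, 0, 0, 0, 0],
    [0, 0, 0, 0, 0, 0, 0],
  ],
)

```text
t: 3.9
eef_pos: [528.0, -380.8, 205.7]
tcp_rot: [-3.137, -0.522, 1.569]
ft_force: [-0.1, -0.0, -3.8]
opening: 0.483
```

Run:
```python
from cell import *
from h import *
s=state();print(s["eef_pos"],s["ft_force"],s["opening"])
plan(s,[497,120,185],TR(0,89.1))
c=read_camera("wrist");cv2.imwrite("pics/w3.png",c["img"][:,:,::-1])
```

```text
[ 527.99532791 -380.81279029  205.66289664] [-0.12451066 -0.01170595 -3.77282989] 0.4827121863099967
world d [-31.  500.8 -20.7] rotvec [-0.008 -0.522  0.014] n 11
[0.0385, -0.0028, 0.0243, -0.001, -0.047, 0.001]
[0.0396, -0.0029, 0.0225, -0.001, -0.047, 0.001]
[0.0406, -0.0029, 0.0206, -0.001, -0.047, 0.001]
[0.0416, -0.003, 0.0186, -0.001, -0.047, 0.001]
[0.0424, -0.0031, 0.0166, -0.001, -0.047, 0.001]
[0.0431, -0.0031, 0.0146, -0.001, -0.047, 0.001]
[0.0438, -0.0032, 0.0125, -0.001, -0.047, 0.001]
[0.0443, -0.0033, 0.0104, -0.001, -0.047, 0.001]
[0.0448, -0.0033, 0.0083, -0.001, -0.047, 0.001]
[0.0451, -0.0034, 0.0062, -0.001, -0.047, 0.001]
[0.0453, -0.0035, 0.004, -0.001, -0.047, 0.001]
```

View pics/w3.png

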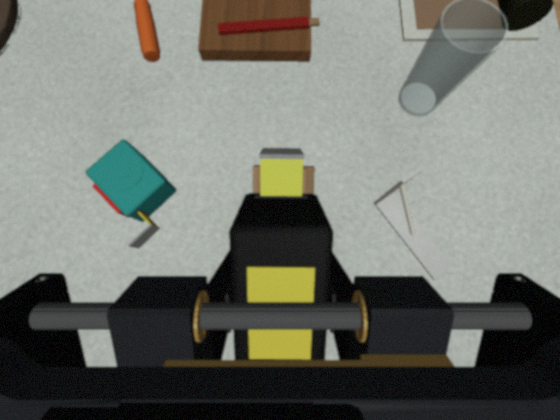

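Emit:
play_rows(
  moves=[
    [0.013, -0.001, 0.008, 0, -0.03, 0.001, 0],
    [0.025, -0.002, 0.014, -0.001, -0.045, 0.001, 0],
    [0.033, -0.002, 0.016, -0.001, -0.045, 0.001, 0],
    [0.034, -0.002, 0.014, -0.001, -0.045, 0.001, 0],
    [0.034, -0.002, 0.013, -0.001, -0.045, 0.001, 0],
    [0.035, -0.002, 0.012, -0.001, -0.045, 0.001, 0],
    [0.035, -0.002, 0.01, -0.001, -0.045, 0.001, 0],
    [0.035, -0.002, 0.009, -0.001, -0.045, 0.001, 0],
  ],
)

```text
t: 4.75
eef_pos: [507.3, -110.8, 184.6]
tcp_rot: [-3.124, -0.176, 1.552]
ft_force: [0.9, 0.4, -4.7]
opening: 0.481
```

Run:
```python
from cell import *
from h import *
s=state();print(s["eef_pos"],s["ft_force"],s["opening"])
plan(s,[497,130,185],TR(0,89.1),8)
```

```text
[ 507.32955415 -110.83265557  184.62195803] [ 0.94993302  0.41055818 -4.70014586] 0.4814912514317178
world d [-10.3 240.8   0.4] rotvec [-0.018 -0.176 -0.002] n 8
[0.0296, -0.0018, 0.0052, -0.002, -0.022, -0.0]
[0.0297, -0.0018, 0.0046, -0.002, -0.022, -0.0]
[0.0298, -0.0018, 0.0039, -0.002, -0.022, -0.0]
[0.0299, -0.0018, 0.0033, -0.002, -0.022, -0.0]
[0.03, -0.0018, 0.0026, -0.002, -0.022, -0.0]
[0.03, -0.0018, 0.0019, -0.002, -0.022, -0.0]
[0.0301, -0.0018, 0.0013, -0.002, -0.022, -0.0]
[0.0301, -0.0018, 0.0006, -0.002, -0.022, -0.0]
```

Emit:
play_rows(
  moves=[
    [0.03, -0.002, 0.005, -0.002, -0.022, 0, 0],
    [0.03, -0.002, 0.005, -0.002, -0.022, 0, 0],
    [0.03, -0.002, 0.004, -0.002, -0.022, 0, 0],
    [0.03, -0.002, 0.003, -0.002, -0.022, 0, 0],
    [0.03, -0.002, 0.003, -0.002, -0.022, 0, 0],
    [0.03, -0.002, 0.002, -0.002, -0.022, 0, 0],
    [0.02, -0.001, 0.001, -0.002, -0.022, 0, 0],
    [0.01, 0, 0, 0, -0.01, 0, 0],
  ],
)

```text
t: 5.55
eef_pos: [487.3, 113.8, 172.5]
tcp_rot: [-3.116, -0.006, 1.561]
ft_force: [-1.0, -0.3, -4.4]
opening: 0.484
```

Emit:
play_rows(
  moves=[
    [0, 0, 0, 0, 0, 0, 0],
  ],
)

```text
t: 5.65
eef_pos: [486.2, 115.1, 171.1]
tcp_rot: [-3.113, -0.006, 1.563]
ft_force: [0.3, 0.7, -4.2]
opening: 0.483
```

Run:
```python
from cell import *
from h import *
import pickle
np.set_printoptions(precision=2,suppress=True)
s=state();print(s["eef_pos"],s["tcp_rot"],s["ft_force"],s["opening"])
plan(s,[497,130,185],TR(0,89.1))
C={n:read_camera(n) for n in("scene","top","wrist")};pickle.dump((s,C),open("c4.pkl","wb"))
for n in C: cv2.imwrite(f"pics/{n}4.png",C[n]["img"][:,:,::-1])
```

```text
[486.18 115.1  171.08] [-3.11 -0.01  1.56] [ 0.25  0.73 -4.23] 0.48266209402953725
world d [10.8 14.9 13.9] rotvec [-0.03 -0.01  0.01] n 1
[0.0151, 0.0103, -0.0141, -0.028, -0.006, 0.008]
```

View pics/scene4.png

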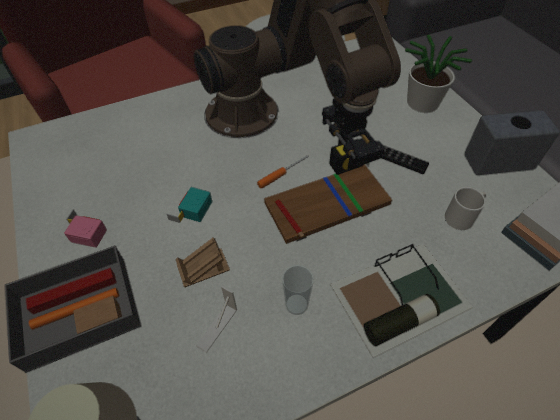

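View pics/wrist4.png

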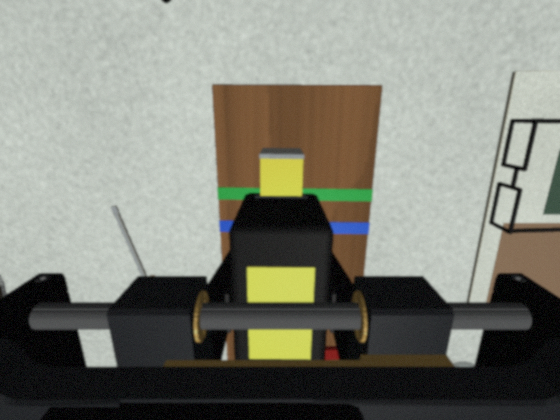

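View pics/top4.png

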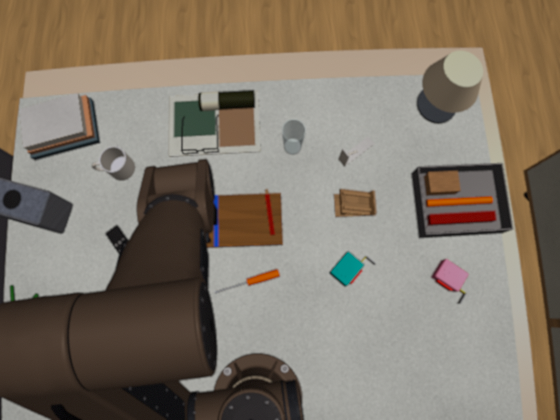

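Run:
```python
from h import *
import pickle
np.set_printoptions(precision=2,suppress=True)
s,C=pickle.load(open("c4.pkl","rb"));c=C["wrist"]
crop(c["img"],190,60,400,260,3.8,"pics/w4c.png")
for p in [(213.5,85),(381,86),(217.5,194.5),(371.5,195)]: print(p,onz(c,*p,45))
R=Ro.from_euler('xyz',s["tcp_rot"])
# hook inner upper edge in tool frame: blade plane at tape z=-19 => tool z from TCP = -5+19=14
for p in [(260,157),(303,157),(260,150),(303,150),(261,195),(302,195)]:
    o,d=ray(c,*p); o=R.inv().apply(o-s["eef_pos"]);d=R.inv().apply(d)
    print(p,"tool",o+d*(14-o[2])/d[2])
# case top front edge at tool z=-36, front bottom
for p in [(248,196),(316,196),(231,239),(330,239)]:
    o,d=ray(c,*p); o=R.inv().apply(o-s["eef_pos"]);d=R.inv().apply(d)
    print(p,"tool",o+d*(-36-o[2])/d[2])
```

```text
(213.5, 85) [425.96 225.71  45.  ]
(381, 86) [572.37 223.18  45.  ]
(217.5, 194.5) [422.51 126.44  45.  ]
(371.5, 195) [571.98 125.64  45.  ]
(260, 157) tool [ 60.95 -10.3   14.  ]
(303, 157) tool [60.91 13.99 14.  ]
(260, 150) tool [ 64.84 -10.22  14.  ]
(303, 150) tool [64.81 13.9  14.  ]
(261, 195) tool [ 38.81 -10.19  14.  ]
(302, 195) tool [38.77 13.87 14.  ]
(248, 196) tool [ 51.23 -12.33 -36.  ]
(316, 196) tool [ 51.19  15.91 -36.  ]
(231, 239) tool [ 31.97 -20.35 -36.  ]
(330, 239) tool [ 31.89  22.65 -36.  ]
```

View pics/w4c.png

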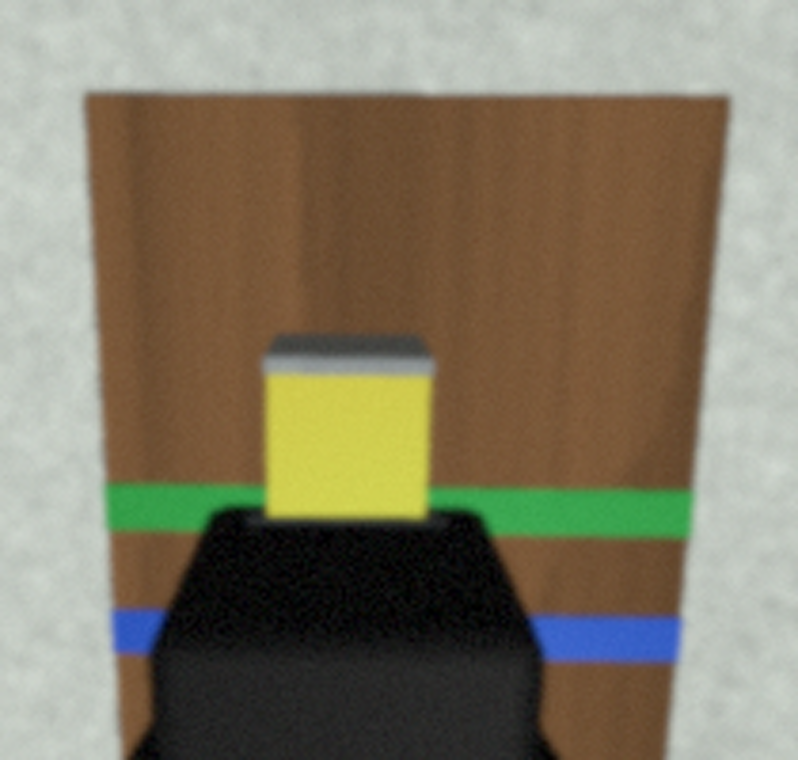

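Run:
```python
from cell import *
from h import *
s=state();plan(s,[497.7,173,115],TR(0,89.1),4)
```

```text
world d [ 10.9  59.6 -56.6] rotvec [-0.027 -0.006  0.006] n 4
[0.0148, 0.003, 0.0142, -0.007, -0.001, 0.001]
[0.0149, 0.0029, 0.0142, -0.007, -0.001, 0.001]
[0.0149, 0.0027, 0.0142, -0.007, -0.001, 0.001]
[0.0149, 0.0026, 0.0142, -0.007, -0.001, 0.001]
```

Emit:
play_rows(
  moves=[
    [0.015, 0.003, 0.006, -0.009, -0.002, 0.001, 0],
    [0.015, 0.003, 0.013, -0.009, -0.002, 0.002, 0],
    [0.015, 0.003, 0.013, -0.009, -0.001, 0.002, 0],
    [0.014, 0.002, 0.01, 0, -0.001, 0.001, 0],
    [0, 0, 0, 0, 0, 0, 0],
  ],
)

```text
t: 6.3
eef_pos: [499.2, 169.5, 127.2]
tcp_rot: [-3.141, 0.0, 1.548]
ft_force: [-0.2, -0.4, -4.5]
opening: 0.485
```

Run:
```python
from cell import *
from h import *
import pickle
np.set_printoptions(precision=2,suppress=True)
s=state();print(s["eef_pos"],s["tcp_rot"],s["ft_force"])
plan(s,[497.7,172,90],TR(0,89.1),2)
C={n:read_camera(n) for n in("scene","wrist")};pickle.dump((s,C),open("c5.pkl","wb"))
crop(C["scene"]["img"],255,80,455,230,4,"pics/s5.png")
crop(C["wrist"]["img"],150,60,450,260,2.6,"pics/w5.png")
```

```text
[499.25 169.54 127.24] [-3.14  0.    1.55] [-0.22 -0.43 -4.48]
world d [ -1.5   2.5 -37.2] rotvec [-0.    0.   -0.01] n 2
[0.0012, -0.0008, 0.0186, -0.0, 0.0, -0.004]
[0.0012, -0.0008, 0.0186, -0.0, 0.0, -0.004]
```

View pics/s5.png

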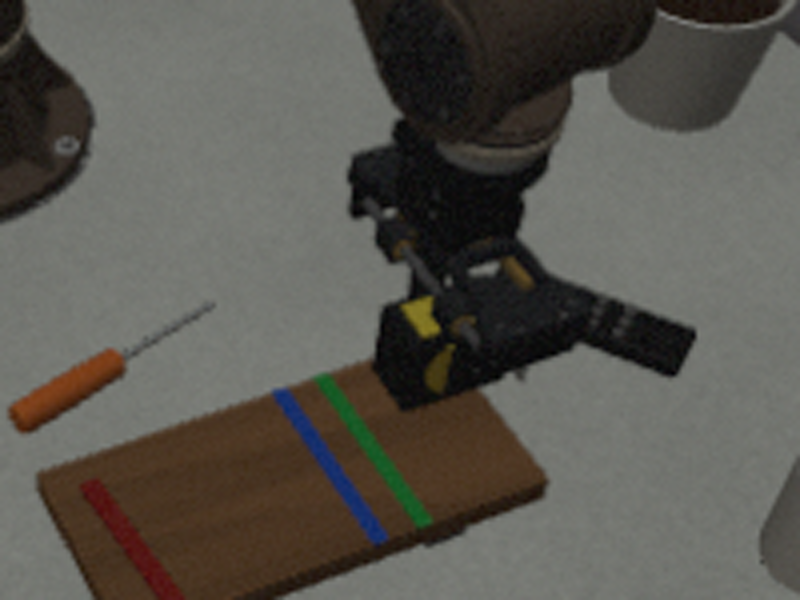

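View pics/w5.png

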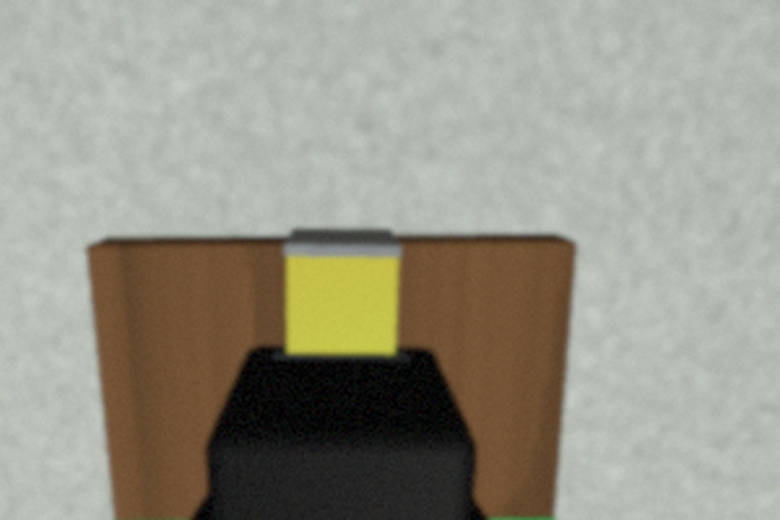

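Run:
```python
from h import *
import pickle
s,C=pickle.load(open("c5.pkl","rb"));c=C["wrist"]
f=lambda p:((p[0]+.5)/2.6-.5+150,(p[1]+.5)/2.6-.5+60)
for p in [(90,246),(574,244),(108,240),(558,237)]: print(onz(c,*f(p),45),onz(c,*f(p),23))
R=Ro.from_euler('xyz',s["tcp_rot"])
for p in [(286,256),(399,256)]:
    o,d=ray(c,*f(p)); o=R.inv().apply(o-s["eef_pos"]);d=R.inv().apply(d); print(o+d*(14-o[2])/d[2])
```

```text
[425.63861805 226.28626521  45.        ] [418.62007173 223.83715578  23.        ]
[572.54389126 223.49136693  45.        ] [579.05273764 220.78489652  23.        ]
[431.30325588 227.95626434  45.        ] [424.80632311 225.66093247  23.        ]
[567.56364324 225.70324416  45.        ] [573.61389634 223.20044876  23.        ]
[ 60.98039736 -10.8243154   14.        ]
[60.97663653 13.78849353 14.        ]
```

Emit:
play_rows(
  moves=[
    [0.002, 0, 0.015, 0, 0, -0.004, 0],
    [0.001, 0, 0.014, 0, 0, -0.003, 0],
    [0.001, 0, 0.006, 0, 0, 0, 0],
    [0, 0, 0, 0, 0, 0, 0],
  ],
)

```text
t: 6.8
eef_pos: [500.8, 170.6, 94.6]
tcp_rot: [3.138, -0.001, 1.553]
ft_force: [-0.3, 0.1, -3.7]
opening: 0.485
```

Run:
```python
from cell import *
from h import *
s=state();print(s["eef_pos"],s["tcp_rot"],s["ft_force"])
plan(s,[497.7,172,85],TR(0,89.1),1)
c=read_camera("wrist");crop(c["img"],150,60,450,260,2.6,"pics/w6.png")
c=read_camera("scene");crop(c["img"],325,130,425,205,8,"pics/s6.png")
```

```text
[500.77598712 170.57372928  94.55595541] [ 3.13818333e+00 -5.93626837e-04  1.55263317e+00] [-0.33011407  0.08052397 -3.66596508]
world d [-3.1  1.4 -9.6] rotvec [ 0.003 -0.001 -0.002] n 1
[0.0014, -0.0031, 0.0095, 0.003, -0.001, -0.002]
```

View pics/w6.png

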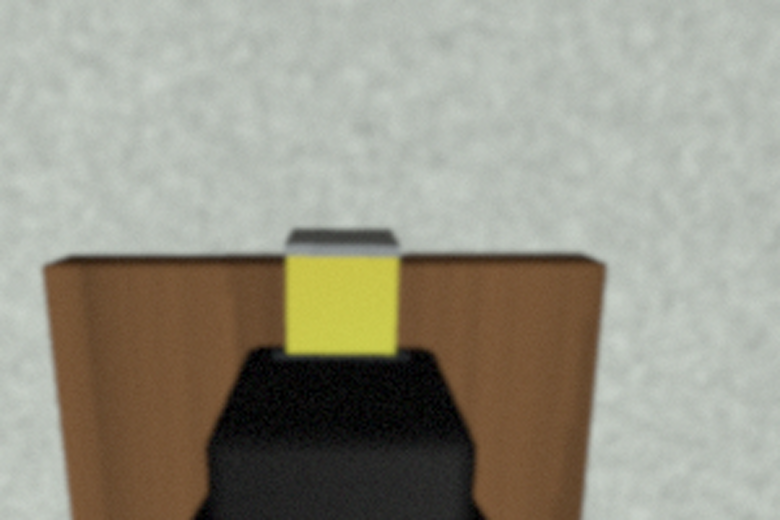

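View pics/s6.png

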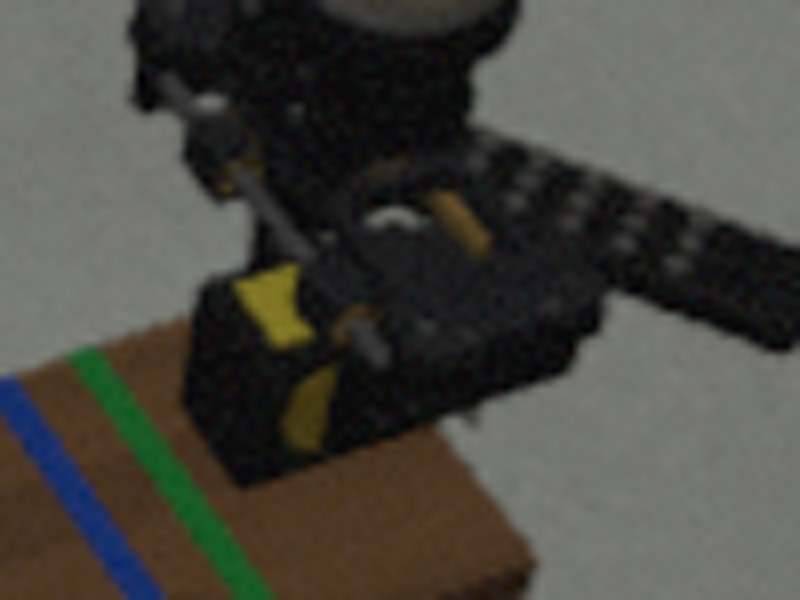

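Emit:
play_rows(
  moves=[
    [0.002, -0.002, 0.006, 0.003, 0, -0.001, 0],
    [0.001, -0.001, 0.003, 0, 0, 0, 0],
    [0, 0, 0, 0, 0, 0, 0],
  ],
)

```text
t: 7.2
eef_pos: [498.5, 173.9, 86.9]
tcp_rot: [3.138, -0.001, 1.553]
ft_force: [-0.5, 0.4, -4.6]
opening: 0.485
```

Run:
```python
from cell import *
from h import *
s=state();print(s["eef_pos"],s["tcp_rot"],s["ft_force"])
c=read_camera("wrist");crop(c["img"],150,60,450,260,2.6,"pics/w7.png")
```

```text
[498.48009695 173.88313511  86.90770987] [ 3.13818697e+00 -1.35614133e-03  1.55342252e+00] [-0.45416818  0.37022832 -4.62717096]
```

View pics/w7.png

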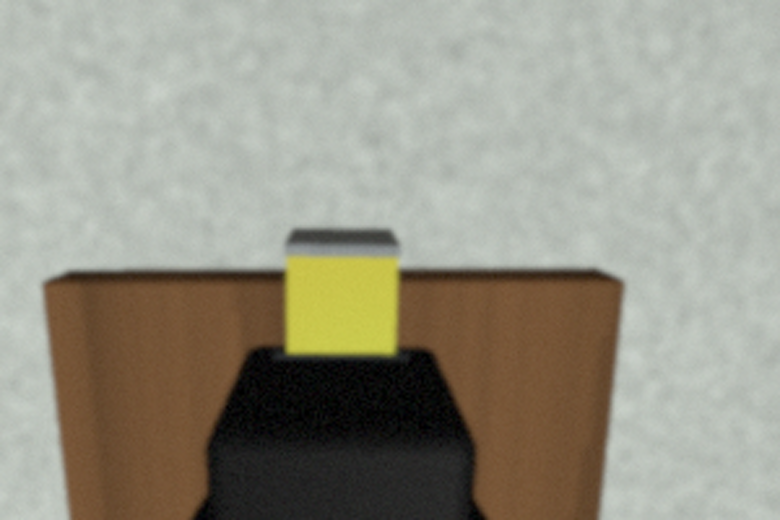

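Emit:
play_rows(
  moves=[
    [0, 0, 0.003, 0, 0, 0, 0],
    [-0.004, 0, 0, 0, 0, 0, 0],
    [-0.007, 0, 0, 0, 0, 0, 0],
    [-0.008, 0, 0, 0, 0, 0, 0],
    [-0.004, 0, 0, 0, 0, 0, 0],
    [0, 0, 0, 0, 0, 0, 0],
  ],
)

```text
t: 7.85
eef_pos: [498.2, 149.3, 84.0]
tcp_rot: [3.138, -0.002, 1.553]
ft_force: [-0.9, 3.0, -5.7]
opening: 0.483
```

Run:
```python
from cell import *
from h import *
s=state();print(s["eef_pos"],s["tcp_rot"],s["ft_force"])
c=read_camera("wrist");crop(c["img"],150,60,450,260,2.6,"pics/w8.png")
```

```text
[498.24574403 149.31106277  83.9707483 ] [ 3.13752580e+00 -2.27352362e-03  1.55349845e+00] [-0.91995962  2.95351601 -5.69558153]
```

View pics/w8.png

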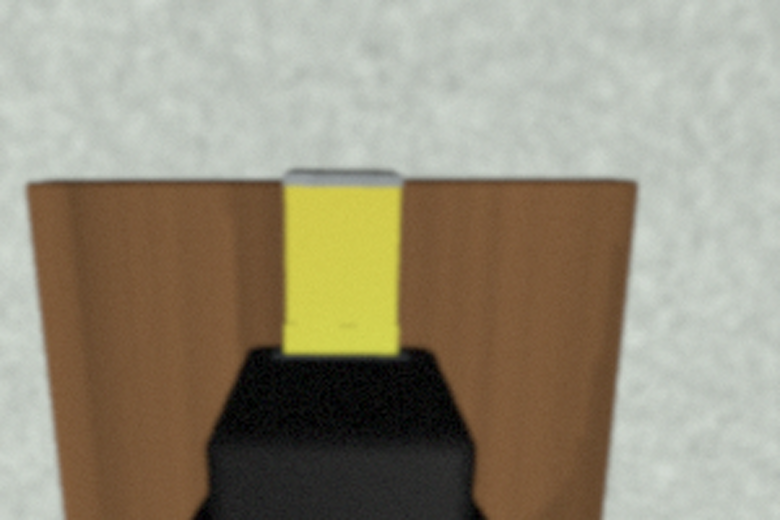

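Emit:
play_rows(
  moves=[
    [-0.008, 0, 0, 0, 0, 0, 0],
    [-0.01, 0, 0, 0, 0, 0, 0],
    [-0.01, 0, 0, 0, 0, 0, 0],
    [-0.01, 0, 0, 0, 0, 0, 0],
    [-0.01, 0, 0, 0, 0, 0, 0],
    [-0.006, 0, 0, 0, 0, 0, 0],
    [-0.003, 0, 0, 0, 0, 0, 0],
    [0, 0, 0, 0, 0, 0, 0],
  ],
)

```text
t: 8.7
eef_pos: [496.7, 88.2, 83.7]
tcp_rot: [3.139, -0.002, 1.553]
ft_force: [-0.7, 3.7, -6.2]
opening: 0.481
```

Run:
```python
from cell import *
from h import *
import pickle
s=state();print(s["eef_pos"],s["tcp_rot"],s["ft_force"])
C={n:read_camera(n) for n in("scene","wrist")};pickle.dump((s,C),open("c9.pkl","wb"))
crop(C["wrist"]["img"],150,60,450,260,2.6,"pics/w9.png")
crop(C["scene"]["img"],300,130,400,205,8,"pics/s9.png")
```

```text
[496.69863597  88.15413232  83.73255149] [ 3.13858709e+00 -2.47893424e-03  1.55314816e+00] [-0.66479278  3.73536592 -6.22444912]
```

View pics/w9.png

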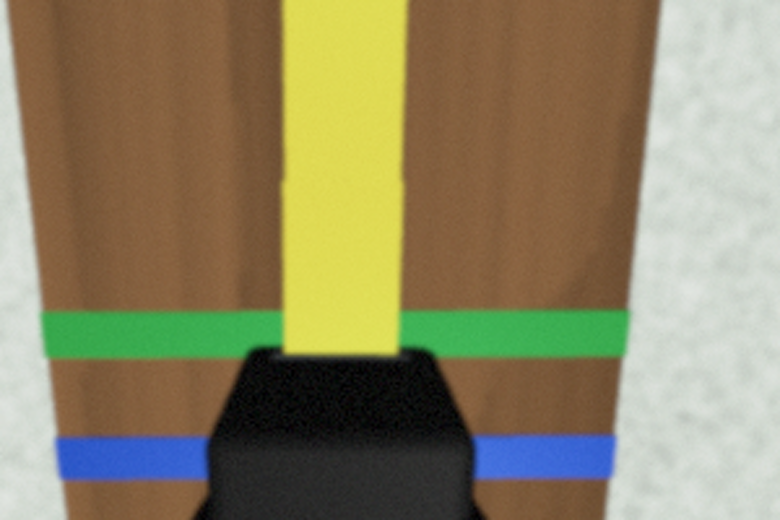

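View pics/s9.png

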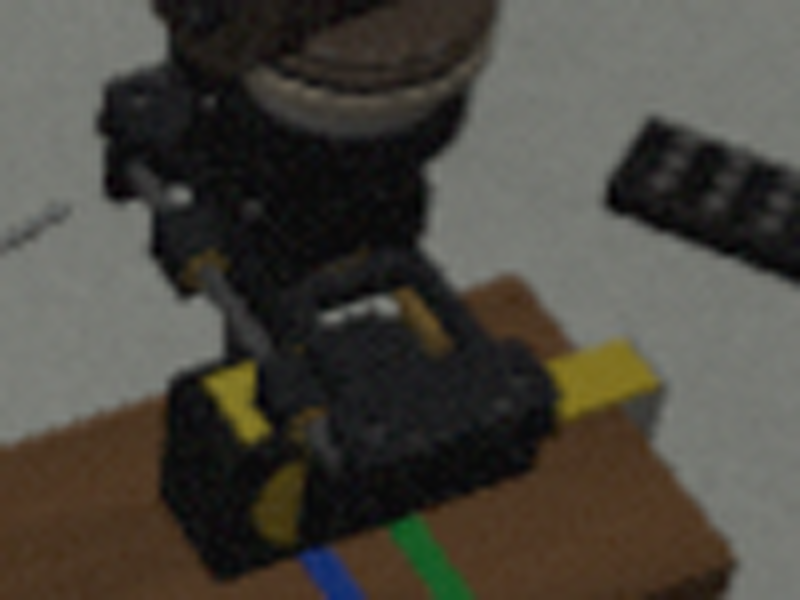

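Run:
```python
from h import *
import pickle
s,C=pickle.load(open("c9.pkl","rb"));c=C["wrist"]
f=lambda p:((p[0]+.5)/2.6-.5+150,(p[1]+.5)/2.6-.5+60)
print("green",[onz(c,*f(p),45).round(1) for p in [(44,312),(44,358),(628,311),(628,356)]])
for z in (67,70,73): print("front",z,[onz(c,*f(p),z).round(1) for p in [(284,356),(400,356)]])
print("blade edges far",[onz(c,*f(p),70).round(1) for p in [(284,185),(402,185)]])
print("board edges", [onz(c,*f(p),45).round(1) for p in [(10,20),(50,420),(659,20),(613,460)]])
c=C["scene"];g=lambda p:((p[0]+.5)/8-.5+300,(p[1]+.5)/8-.5+130)
print("green scene",onz(c,*g((435,560)),45).round(1), onz(c,*g((405,515)),45).round(1))
print("back lower corner", [ (z,onz(c,*g((225,578)),z).round(1)) for z in (51,54,57)])
print("front lower-ish",[ (z,onz(c,*g((535,468)),z).round(1)) for z in (51,54,57)])
```

```text
green [array([423.4, 134. ,  45. ]), array([421.9, 121.9,  45. ]), array([571.9, 131.5,  45. ]), array([573. , 119.7,  45. ])]
front 67 [array([485.5, 127. ,  67. ]), array([512.2, 126.5,  67. ])]
front 70 [array([485.8, 127.8,  70. ]), array([511.9, 127.3,  70. ])]
front 73 [array([486. , 128.6,  73. ]), array([511.7, 128.1,  73. ])]
blade edges far [array([487.2, 165.1,  70. ]), array([512.1, 164.6,  70. ])]
board edges [array([424.5, 201.6,  45. ]), array([421.3, 105. ,  45. ]), array([572.7, 199. ,  45. ]), array([571.6,  90.7,  45. ])]
green scene [529.4 129.8  45. ] [507.6 130.7  45. ]
back lower corner [(51, array([510. ,  58.2,  51. ])), (54, array([512.1,  56.8,  54. ])), (57, array([514.1,  55.5,  57. ]))]
front lower-ish [(51, array([512.3, 179.3,  51. ])), (54, array([514.4, 177.5,  54. ])), (57, array([516.4, 175.7,  57. ]))]
```

Emit:
play_rows(
  moves=[
    [0, 0, 0.002, 0.002, 0.001, 0, 0],
    [0, 0, 0.002, 0, 0, 0, 0],
    [0, 0, 0, 0, 0, 0, 0],
  ],
)

```text
t: 9.1
eef_pos: [497.2, 89.4, 79.8]
tcp_rot: [3.139, -0.004, 1.554]
ft_force: [0.4, 4.3, -2.4]
opening: 0.485
```

Emit:
play_rows(
  moves=[
    [-0.0015, 0, 0.001, 0, 0.001, 0, 0],
    [0, 0, 0, 0, 0, 0, 0],
  ],
)

```text
t: 9.3
eef_pos: [497.3, 88.2, 78.8]
tcp_rot: [3.139, -0.005, 1.555]
ft_force: [-0.3, 4.0, -2.8]
opening: 0.484
```

Emit:
play_rows(
  moves=[
    [-0.0003, 0, 0.001, 0, -0.004, 0, 0],
    [0, 0, 0.001, 0, 0, 0, 0],
  ],
)

```text
t: 9.5
eef_pos: [497.5, 87.9, 76.8]
tcp_rot: [3.138, -0.001, 1.555]
ft_force: [-0.4, 4.1, -2.1]
opening: 0.482
```

Emit:
play_rows(
  moves=[
    [-0.0003, 0, 0.001, 0, 0, 0, 0],
    [-0.0003, 0, 0.001, 0, 0, 0, 0],
  ],
)

```text
t: 9.7
eef_pos: [497.6, 87.3, 74.8]
tcp_rot: [3.138, -0.001, 1.555]
ft_force: [-0.2, 5.0, 0.4]
opening: 0.483
```

Emit:
play_rows(
  moves=[
    [0.0003, 0, 0.001, 0, 0, 0, 0],
    [0, 0, 0, 0, 0, 0, 0],
  ],
)

```text
t: 9.9
eef_pos: [497.6, 87.5, 73.7]
tcp_rot: [3.138, -0.001, 1.555]
ft_force: [-0.4, 2.8, -3.8]
opening: 0.483
```

Run:
```python
from cell import *
from h import *
import pickle
s=state();print(s["eef_pos"],s["tcp_rot"],s["ft_force"])
C={n:read_camera(n) for n in("scene","wrist")};pickle.dump((s,C),open("c10.pkl","wb"))
crop(C["wrist"]["img"],150,60,450,360,1.9,"pics/w10.png")
crop(C["scene"]["img"],300,130,400,205,8,"pics/s10.png")
```

```text
[497.63516027  87.50623201  73.74350389] [ 3.13784825e+00 -8.46521686e-04  1.55464078e+00] [-0.41911607  2.79886356 -3.81325674]
```

View pics/w10.png

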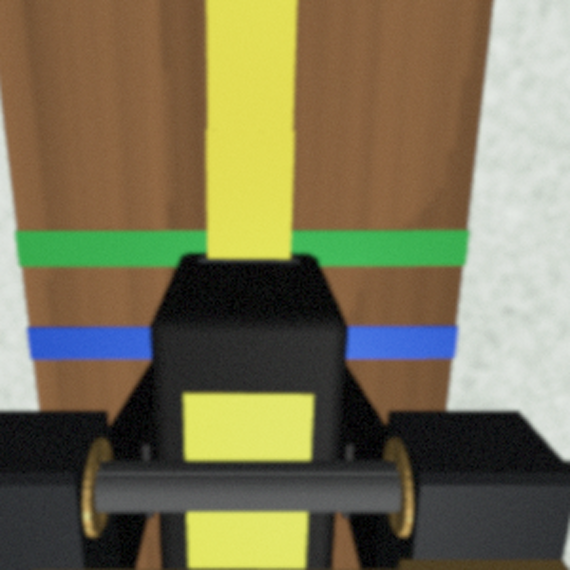

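View pics/s10.png

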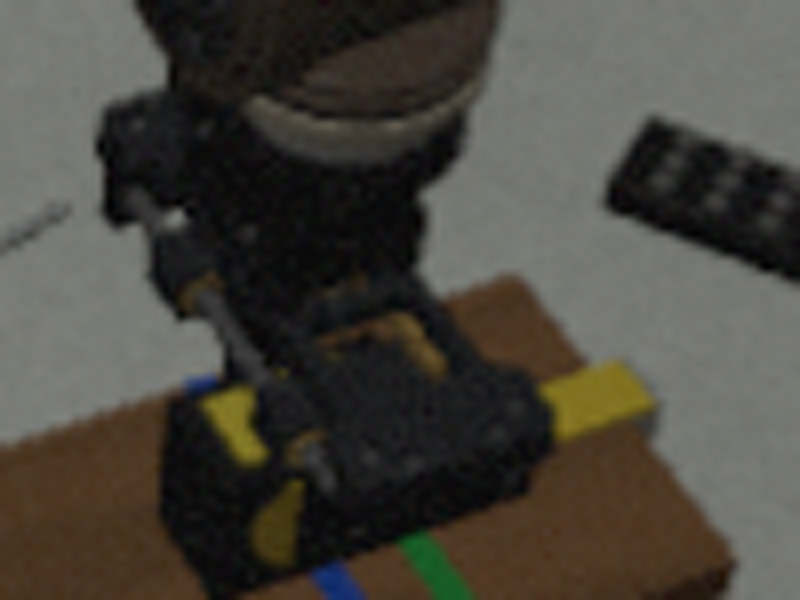

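Emit:
play_rows(
  moves=[
    [0, 0, 0.001, 0, 0, 0, 0],
  ],
)

```text
t: 10.1
eef_pos: [497.7, 87.6, 72.8]
tcp_rot: [3.138, -0.001, 1.555]
ft_force: [-1.2, 4.8, 1.1]
opening: 0.484
```

Emit:
play_rows(
  moves=[
    [0, 0, 0.001, 0, 0, 0, 0],
  ],
)

```text
t: 10.2
eef_pos: [497.7, 87.6, 72.0]
tcp_rot: [3.138, -0.001, 1.555]
ft_force: [-0.3, 4.7, 6.3]
opening: 0.484
```

Emit:
play_rows(
  moves=[
    [0, 0, 0.001, 0, 0, 0, 0],
  ],
)

```text
t: 10.3
eef_pos: [497.8, 87.6, 71.3]
tcp_rot: [3.137, -0.001, 1.555]
ft_force: [-3.0, 2.5, 8.5]
opening: 0.483
```

Run:
```python
from cell import *
for i in range(4):
    s=state();print(s["t"],s["eef_pos"].round(2),s["ft_force"].round(2),s["moment"].round(2))
    read_camera("wrist")
```

```text
10.3 [497.79  87.59  71.3 ] [-3.    2.49  8.51] [0.92 0.51 0.02]
10.35 [497.77  87.61  71.25] [-2.25  3.9   3.76] [0.97 0.36 0.1 ]
10.4 [497.78  87.6   71.28] [-1.62  3.78  5.76] [0.91 0.31 0.1 ]
10.45 [497.78  87.61  71.28] [-1.6   4.71  4.28] [0.94 0.25 0.06]
```

Emit:
play_rows(
  moves=[
    [0, 0, 0.001, 0, 0, 0, 0],
  ],
)

```text
t: 10.6
eef_pos: [497.9, 87.6, 70.7]
tcp_rot: [3.137, -0.001, 1.554]
ft_force: [-4.3, 2.4, 11.0]
opening: 0.479
```

Run:
```python
from cell import *
for i in range(4):
    s=state();print(s["t"],s["eef_pos"].round(2),s["ft_force"].round(2),s["moment"].round(2))
    read_camera("wrist")
```

```text
10.6 [497.87  87.6   70.7 ] [-4.27  2.37 11.  ] [ 0.84  0.64 -0.05]
10.65 [497.87  87.57  70.66] [-2.07  2.94  9.59] [1.04 0.38 0.04]
10.7 [497.9   87.59  70.7 ] [-2.25  3.24  8.07] [0.94 0.45 0.01]
10.75 [497.85  87.6   70.68] [-1.74  4.11  9.55] [0.98 0.47 0.07]
```

Emit:
play_rows(
  moves=[
    [0, 0, 0.001, 0, 0, 0, 0],
  ],
)

```text
t: 10.9
eef_pos: [497.9, 87.6, 70.3]
tcp_rot: [3.136, -0.001, 1.554]
ft_force: [-4.8, 1.4, 14.9]
opening: 0.483
```

Run:
```python
from cell import *
from h import *
import pickle
for i in range(4):
    s=state();print(s["t"],s["eef_pos"].round(2),s["ft_force"].round(2),s["moment"].round(2))
    c=read_camera("wrist")
crop(c["img"],150,60,450,360,1.9,"pics/w11.png")
c=read_camera("scene");crop(c["img"],300,130,400,205,8,"pics/s11.png")
```

```text
10.9 [497.9   87.58  70.27] [-4.8   1.43 14.89] [ 0.8   0.9  -0.09]
10.95 [497.93  87.56  70.27] [-3.89  2.62 11.37] [ 0.89  0.66 -0.03]
11.0 [497.94  87.57  70.28] [-3.38  2.51 11.14] [ 0.86  0.65 -0.02]
11.05 [497.93  87.57  70.25] [-3.65  2.27 12.16] [ 0.89  0.55 -0.  ]
```

View pics/w11.png

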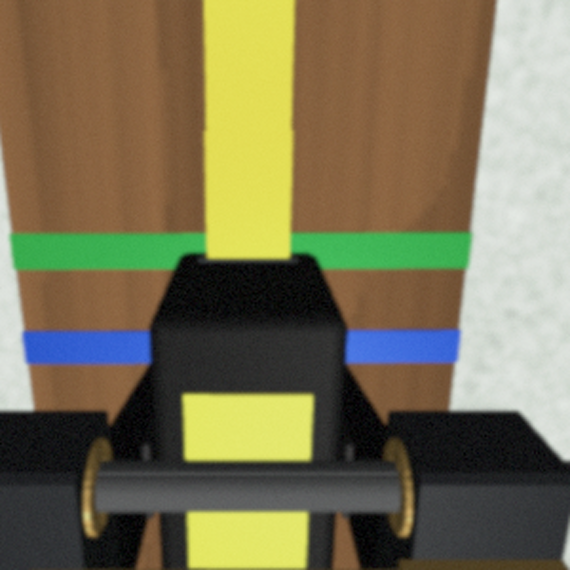

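View pics/s11.png

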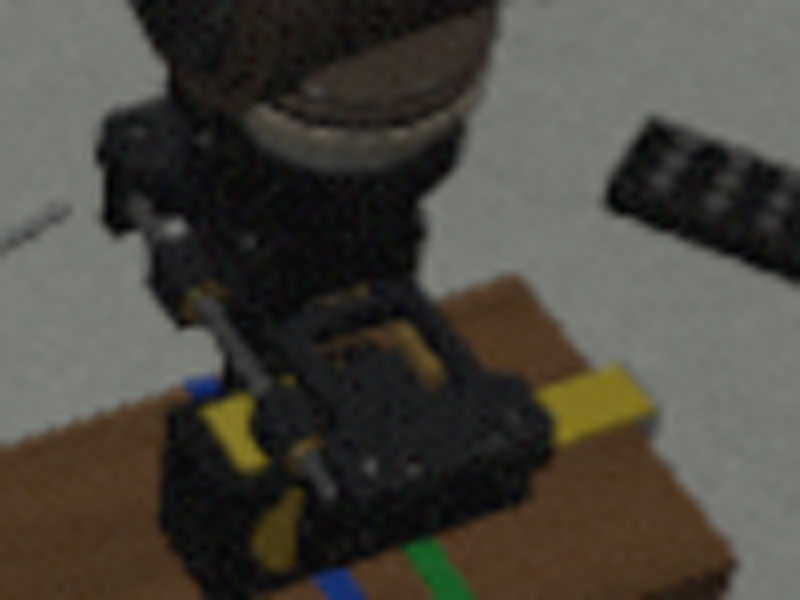

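Emit:
play_rows(
  moves=[
    [0, 0, -0.002, 0.004, 0, 0, 0],
    [0, 0, -0.0015, 0, 0, 0, 0],
    [0, 0, 0, 0, 0, 0, 0],
  ],
)

```text
t: 11.45
eef_pos: [497.9, 87.3, 73.4]
tcp_rot: [3.141, -0.001, 1.554]
ft_force: [0.0, 4.1, -4.8]
opening: 0.482
```

Emit:
play_rows(
  moves=[
    [0.0015, 0, 0, 0, 0, 0, 0],
    [0.001, 0, 0, 0, 0, 0, 0],
    [0, 0, 0, 0, 0, 0, 0],
  ],
)

```text
t: 11.75
eef_pos: [498.0, 90.1, 73.0]
tcp_rot: [3.141, -0.001, 1.554]
ft_force: [1.6, 4.0, -2.2]
opening: 0.483
```

Run:
```python
from cell import *
from h import *
for i in range(3):
    s=state();print(s["t"],s["eef_pos"].round(2),s["ft_force"].round(2),s["tcp_rot"].round(4))
    c=read_camera("scene")
crop(c["img"],300,130,400,205,8,"pics/s12.png")
```

```text
11.75 [498.01  90.05  72.99] [ 1.57  3.97 -2.15] [ 3.1408e+00 -8.0000e-04  1.5540e+00]
11.8 [498.01  90.01  72.99] [ 0.36  4.49 -2.51] [ 3.1408e+00 -8.0000e-04  1.5540e+00]
11.85 [497.97  89.98  72.99] [ 0.82  4.27 -3.23] [ 3.1409e+00 -8.0000e-04  1.5540e+00]
```

View pics/s12.png

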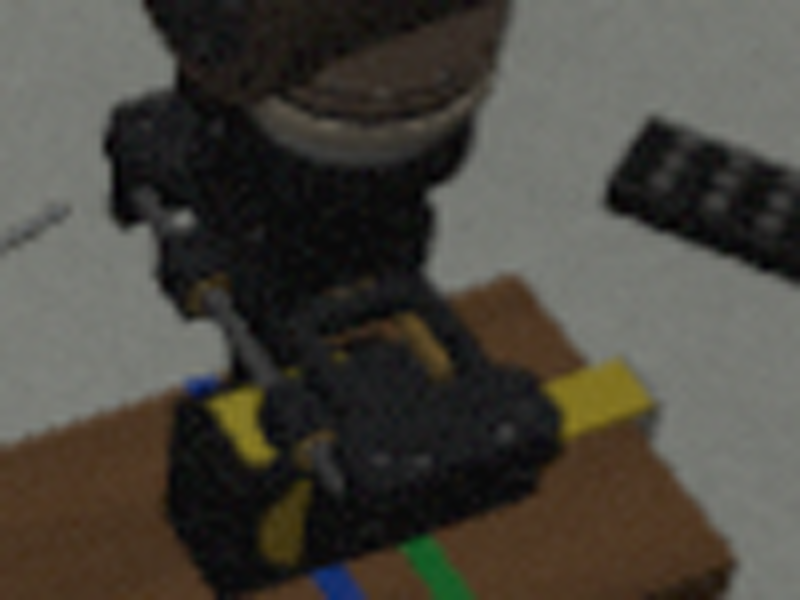

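Emit:
play_rows(
  moves=[
    [-0.002, 0, 0, 0, 0, 0, 0],
    [-0.001, 0, 0.001, 0, 0, 0, 0],
    [0, 0, 0.0015, 0, 0, 0, 0],
    [0, 0, 0.001, 0, 0, 0, 0],
    [0, 0, 0.001, 0, 0, 0, 0],
  ],
)

```text
t: 12.4
eef_pos: [498.2, 87.0, 70.3]
tcp_rot: [3.139, -0.002, 1.554]
ft_force: [-3.8, 3.2, 12.6]
opening: 0.482
```

Emit:
play_rows(
  moves=[
    [0, 0, 0.0013, 0, 0, 0, 0],
  ],
)

```text
t: 12.5
eef_pos: [498.2, 87.1, 70.1]
tcp_rot: [3.138, -0.002, 1.554]
ft_force: [-6.3, 4.8, 23.0]
opening: 0.483
```

Run:
```python
from cell import *
for i in range(3):
    s=state();print(s["t"],s["eef_pos"].round(2),s["ft_force"].round(2),s["moment"].round(2),s["tcp_rot"].round(4))
    c=read_camera("scene")
```

```text
12.5 [498.24  87.06  70.06] [-6.27  4.84 22.98] [0.93 1.22 0.05] [ 3.1382e+00 -1.7000e-03  1.5539e+00]
12.55 [498.22  87.07  70.1 ] [-4.71  4.98 14.77] [0.96 0.81 0.01] [ 3.1382e+00 -1.7000e-03  1.5540e+00]
12.6 [498.22  87.05  70.08] [-4.16  4.3  14.91] [0.94 0.79 0.03] [ 3.1382e+00 -1.6000e-03  1.5539e+00]
```

Emit:
play_rows(
  moves=[
    [0, 0, -0.002, 0.002, 0, 0, 0],
    [0, 0, -0.002, 0, 0, 0, 0],
    [0, 0, -0.001, 0, 0, 0, 0],
    [0.003, 0, 0, 0, 0, 0, 0],
    [0.003, 0, 0, 0, 0, 0, 0],
    [0.002, 0, 0, 0, 0, 0, 0],
    [0, 0, 0, 0, 0, 0, 0],
  ],
)

```text
t: 13.35
eef_pos: [498.1, 95.4, 74.8]
tcp_rot: [3.141, -0.001, 1.554]
ft_force: [0.7, 3.4, -4.7]
opening: 0.48
```

Run:
```python
from cell import *
from h import *
for i in range(3):
    s=state();print(s["t"],s["eef_pos"].round(2),s["ft_force"].round(2),s["moment"].round(2),s["tcp_rot"].round(4))
    c=read_camera("scene")
crop(c["img"],360,160,400,190,20,"pics/s13.png")
c=read_camera("wrist");cv2.imwrite("pics/w13.png",c["img"][:,:,::-1])
```

```text
13.35 [498.07  95.36  74.84] [ 0.75  3.4  -4.71] [ 0.77 -0.21  0.01] [ 3.1411e+00 -1.3000e-03  1.5537e+00]
13.4 [498.05  95.29  74.85] [ 0.48  4.66 -4.34] [ 0.87 -0.19 -0.06] [ 3.1411e+00 -1.3000e-03  1.5537e+00]
13.45 [498.06  95.17  74.87] [ 0.2   4.39 -3.75] [ 0.72 -0.18  0.02] [ 3.1411e+00 -1.3000e-03  1.5537e+00]
```

View pics/w13.png

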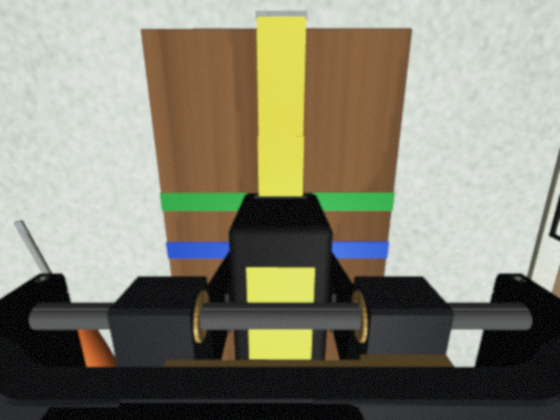

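View pics/s13.png

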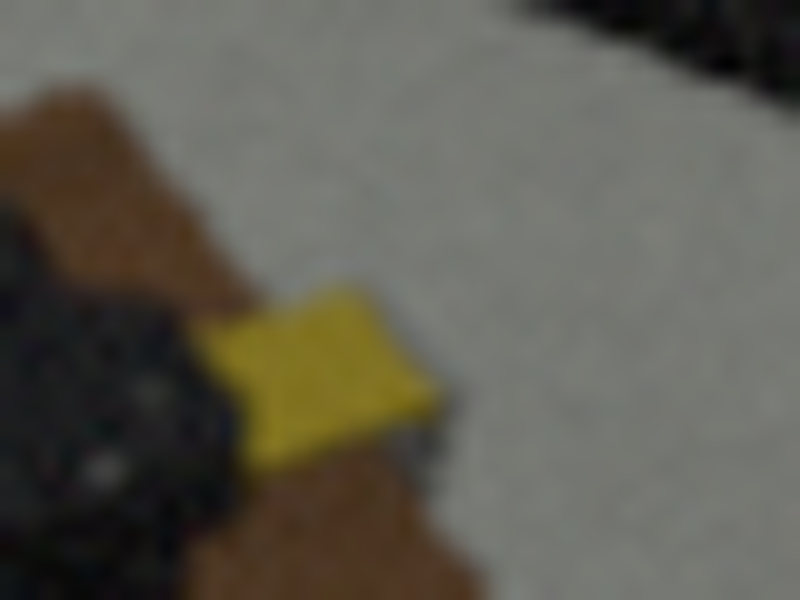

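Run:
```python
from cell import *
from h import *
c=read_camera("wrist");crop(c["img"],220,0,340,50,6,"pics/w13c.png")
print(onz(c,280,29,45))
for z in (60,64,68,72): print(z,[onz(c,280,r,z).round(1) for r in (16,196)])
c=read_camera("scene")
g=lambda p:((p[0]+.5)/20-.5+360,(p[1]+.5)/20-.5+160)
for z in (60,64,68,72): print(z,onz(c,*g((440,395)),z).round(1),onz(c,*g((350,290)),z).round(1))
```

```text
[500.96929625 224.7444111   45.        ]
60 [array([501. , 226.7,  60. ]), array([499.4, 134.3,  60. ])]
64 [array([501. , 225.6,  64. ]), array([499.4, 135.3,  64. ])]
68 [array([501. , 224.5,  68. ]), array([499.4, 136.3,  68. ])]
72 [array([500.9, 223.4,  72. ]), array([499.4, 137.4,  72. ])]
60 [508.5 229.4  60. ] [486.2 228.8  60. ]
64 [511.2 226.8  64. ] [489.1 226.2  64. ]
68 [514.  224.2  68. ] [491.9 223.5  68. ]
72 [516.7 221.6  72. ] [494.8 220.9  72. ]
```

View pics/w13c.png

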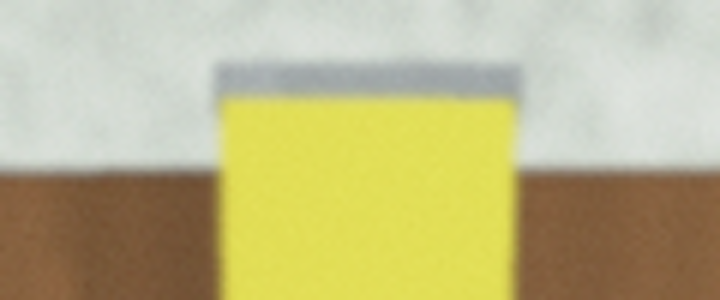

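```bash
cat > vp.py <<'E'
from h import *
def edges(c,r0,r1,c0,c1):
    im=c["img"].astype(float); L=[];Rr=[]
    for r in range(r0,r1):
        a=(im[r,c0:c1,0]+im[r,c0:c1,1])/2-im[r,c0:c1,2]
        # yellow score; subpixel crossing at half
        hi=np.percentile(a,90); th=hi/2; m=a>th; i=np.flatnonzero(m)
        if len(i)<5: continue
        l,q=i[0],i[-1]
        if l==0 or q==len(a)-1: continue
        L.append((c0+l-(a[l]-th)/(a[l]-a[l-1]),r)); Rr.append((c0+q+(a[q]-th)/(a[q]-a[q+1]),r))
    return np.array(L),np.array(Rr)
def planeN(c,P):
    # undistorted rays -> plane normal through camera centre
    D=np.array([ray(c,*p)[1] for p in P]); return np.linalg.svd(D)[2][2],np.linalg.svd(D)[1]
def direc(c,s,box):
    L,Rr=edges(c,*box); n1,_=planeN(c,L);n2,_=planeN(c,Rr); d=np.cross(n1,n2);d/=np.linalg.norm(d)
    R=Ro.from_euler('xyz',s["tcp_rot"]); t=R.inv().apply(d); t*=np.sign(t[0])
    return t,d*np.sign(d[1]),len(L)
E
python3 - <<'E'
from cell import *
from vp import *
s=state();c=read_camera("wrist")
for b in [(20,130,230,330),(140,190,230,330),(20,190,230,330),(272,298,200,360),(272,355,200,360)]:
    t,d,n=direc(c,s,b); print(b,n,"tool",t.round(3),"pitch deg",np.degrees(np.arctan2(t[2],t[0])).round(2))
import pickle
s,C=pickle.load(open("c10.pkl","rb"))
for b in [(5,110,230,330),(135,190,230,330)]:
    t,d,n=direc(C["wrist"],s,b); print(b,n,"tool",t.round(3),np.degrees(np.arctan2(t[2],t[0])).round(2))
s,c=pickle.load(open("w1.pkl","rb"))
for b in [(200,248,240,320)]:
    t,d,n=direc(c,s,b); print("w1",n,t.round(3),np.degrees(np.arctan2(t[2],t[0])).round(2))
E
```

```text
(20, 130, 230, 330) 110 tool [0.997 0.004 0.072] pitch deg 4.12
(140, 190, 230, 330) 50 tool [1.    0.004 0.013] pitch deg 0.76
(20, 190, 230, 330) 170 tool [0.99  0.004 0.142] pitch deg 8.19
(272, 298, 200, 360) 26 tool [ 1.     0.006 -0.002] pitch deg -0.13
(272, 355, 200, 360) 57 tool [ 1.     0.004 -0.003] pitch deg -0.2
(5, 110, 230, 330) 105 tool [0.997 0.01  0.079] 4.53
(135, 190, 230, 330) 55 tool [ 0.999  0.01  -0.039] -2.24
w1 48 [1.    0.021 0.011] 0.66
```

Emit:
play_rows(
  moves=[
    [-0.003, 0, 0, 0, 0, 0, 0],
    [-0.004, 0, 0, 0, 0, 0, 0],
    [-0.001, 0, 0, 0, 0, 0, 0],
    [0, 0, 0.002, 0, 0, 0, 0],
    [0, 0, 0.0015, 0, 0, 0, 0],
    [0, 0, 0, 0, 0, 0, 0],
  ],
)

```text
t: 14.3
eef_pos: [498.0, 85.8, 71.6]
tcp_rot: [3.14, -0.001, 1.553]
ft_force: [0.7, 4.0, -3.5]
opening: 0.482
```

Emit:
play_rows(
  moves=[
    [0.001, 0, 0.0005, 0, 0, 0, 0],
    [0, 0, 0.001, 0, 0, 0, 0],
  ],
)

```text
t: 14.5
eef_pos: [498.1, 86.5, 70.3]
tcp_rot: [3.14, -0.001, 1.553]
ft_force: [-2.3, 3.1, 8.5]
opening: 0.485
```

Run:
```python
from cell import *
from vp import *
import pickle
for i in range(3):
    s=state();print(s["t"],s["eef_pos"].round(2),s["ft_force"].round(2),s["moment"].round(2),s["tcp_rot"].round(4))
    c=read_camera("wrist")
pickle.dump((s,c),open("c14.pkl","wb"))
def feat(c):
    im=c["img"].astype(float);a=(im[...,0]+im[...,1])/2-im[...,2]
    col=a[:,270:295].mean(1)
    out=[]
    for lo,hi in((180,215),(255,285)):
        seg=col[lo:hi];th=(seg.max()+seg.min())/2
        k=np.flatnonzero(np.diff((seg>th).astype(int)))
        out.append([lo+i+(th-seg[i])/(seg[i+1]-seg[i]) for i in k])
    L,R=edges(c,272,298,200,360);return out,(R[:,0]-L[:,0]).mean(),(R[:,0]+L[:,0]).mean()/2
print(feat(c))
for f in("c4","c5","c9","c10"):
    print(f,feat(pickle.load(open(f+".pkl","rb"))[1]["wrist"]))
im=cv2.imread("pics/w13.png")[:,:,::-1];print("w13",feat({"img":im})) 
im=cv2.imread("pics/w3.png")[:,:,::-1];print("w3",feat({"img":im}))
```

```text
14.5 [498.15  86.51  70.34] [-2.28  3.07  8.55] [0.62 0.41 0.  ] [ 3.1402e+00 -5.0000e-04  1.5534e+00]
14.55 [498.11  86.56  70.29] [-1.78  0.88  4.19] [0.2  0.2  0.02] [ 3.1403e+00 -7.0000e-04  1.5534e+00]
14.6 [498.13  86.55  70.33] [-1.16  1.54  3.95] [0.2  0.23 0.02] [ 3.1402e+00 -6.0000e-04  1.5534e+00]
([[np.float64(196.0102333196889)], [np.float64(266.56832298136646)]], np.float64(68.26341292863273), np.float64(280.0080404937041))
c4 ([[np.float64(195.9557204404021)], [np.float64(266.3012114537445)]], np.float64(68.04905949826775), np.float64(280.20672919599036))
c5 ([[np.float64(195.95118268746856)], [np.float64(266.28513591671486)]], np.float64(68.0269031250877), np.float64(280.17189905315297))
c9 ([[np.float64(195.99159292035398)], [np.float64(266.20854398382204)]], np.float64(68.1695911027285), np.float64(280.14613935409767))
c10 ([[np.float64(196.00650406504064)], [np.float64(266.3312708234174)]], np.float64(68.19449709250935), np.float64(280.1319036294653))
w13 ([[np.float64(196.01460905349794)], [np.float64(266.5439481268011)]], np.float64(68.24101470470728), np.float64(280.0046519966227))
w3 ([[np.float64(196.03819257665413)], [np.float64(266.33902575587905)]], np.float64(68.05047447977213), np.float64(280.25743903993924))
```

Emit:
play_rows(
  moves=[
    [0, 0, -0.001, 0, 0, 0, 0],
    [0, 0, -0.001, 0, 0, 0, 0],
    [0, 0, -0.001, 0, 0, 0, 0],
    [0, 0, 0, 0, 0, 0, 0],
  ],
)

```text
t: 15.05
eef_pos: [497.7, 86.3, 72.8]
tcp_rot: [3.142, -0.0, 1.554]
ft_force: [0.3, -0.3, -4.6]
opening: 0.483
```

Run:
```python
from cell import *
for i in range(4):
    s=state();print(s["t"],s["eef_pos"].round(2),s["ft_force"].round(2),s["moment"].round(2),s["tcp_rot"].round(4))
    c=read_camera("scene")
```

```text
15.05 [497.72  86.26  72.82] [ 0.26 -0.29 -4.63] [ 0.07 -0.14  0.03] [ 3.1416e+00 -2.0000e-04  1.5535e+00]
15.1 [497.71  86.31  72.77] [-0.06  0.8  -4.44] [-0.03 -0.08 -0.  ] [-3.1416e+00 -2.0000e-04  1.5536e+00]
15.15 [497.72  86.31  72.76] [-0.62 -0.54 -4.66] [-0.   -0.07 -0.05] [-3.1416e+00 -2.0000e-04  1.5536e+00]
15.2 [497.74  86.33  72.79] [-0.33  0.55 -4.85] [-0.03 -0.11  0.02] [ 3.1415e+00 -2.0000e-04  1.5537e+00]
```

Run:
```python
from cell import *
from h import *
import pickle
s=state();C={n:read_camera(n) for n in("scene","wrist")};pickle.dump((s,C),open("c15.pkl","wb"))
cv2.imwrite("pics/w15.png",C["wrist"]["img"][:,:,::-1])
crop(C["scene"]["img"],300,130,400,205,8,"pics/s15.png")
```

```text
(no output)
```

View pics/w15.png

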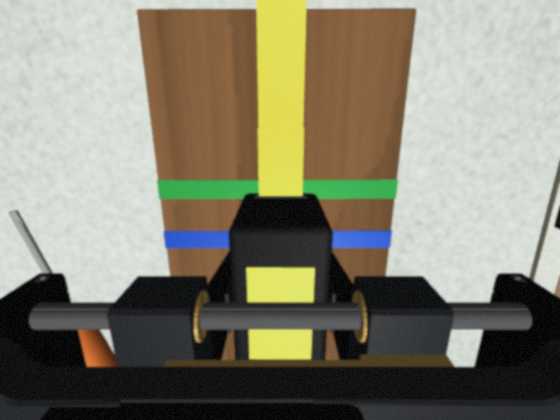

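View pics/s15.png

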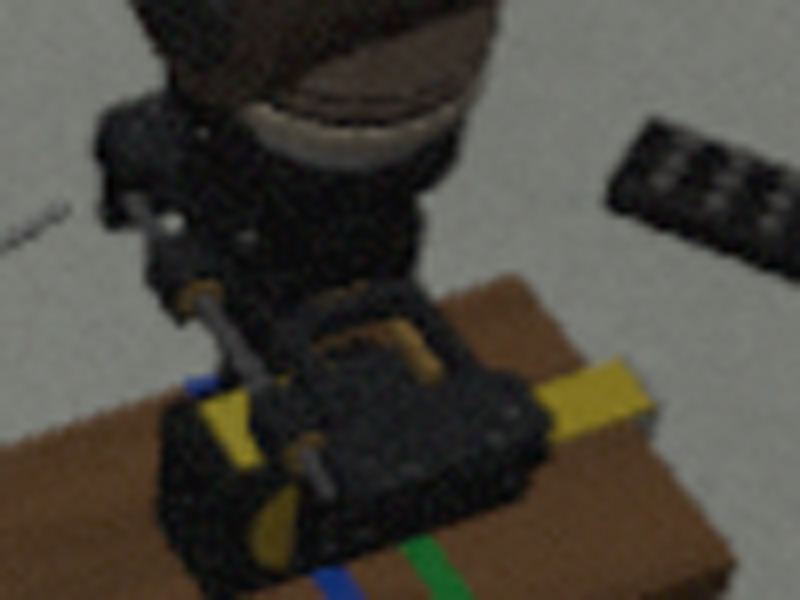

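Run:
```python
from h import *
import pickle
s,C=pickle.load(open("c15.pkl","rb"));c=C["wrist"]
crop(c["img"],140,150,420,220,2.8,"pics/w15c.png")
im=c["img"].astype(int);g=im[...,1]-np.maximum(im[...,0],im[...,2])
for col in (200,240,320,360):
    r=np.flatnonzero(g[150:230,col]>25)+150; print(col,r[0],r[-1],onz(c,col,r[0]-.5,45).round(1),onz(c,col,r[-1]+.5,45).round(1))
for z in (59,62,65): print(z,onz(c,281,196,z).round(1))
print("end",onz(c,240,10,45))
s_=C["scene"];im=s_["img"].astype(int);g=im[...,1]-np.maximum(im[...,0],im[...,2])
# green visible part near camera side
ys,xs=np.nonzero(g[150:215,320:400]>20);ys+=150;xs+=320
P=np.array([onz(s_,x,y,45) for x,y in zip(xs,ys)]); print("scene green visible",len(P),P.mean(0),P[:,0].min(),P[:,0].max())
C0=pickle.load(open("c0.pkl","rb"))
for n,b in(("scene",(165,215,325,370)),("top",(190,252,195,212))):
    c=C0[n];im=c["img"].astype(int);g=im[...,1]-np.maximum(im[...,0],im[...,2])
    y0,y1,x0,x1=b;ys,xs=np.nonzero(g[y0:y1,x0:x1]>20)
    P=np.array([onz(c,x+x0,y+y0,45) for x,y in zip(xs,ys)]);print(n,len(P),P.mean(0),np.polyfit(P[:,0],P[:,1],1))
```

```text
200 180 198 [449.4 133.8  45. ] [448.2 121.6  45. ]
240 180 198 [474.3 133.4  45. ] [473.6 121.1  45. ]
320 180 198 [524.2 132.5  45. ] [524.5 120.2  45. ]
360 180 198 [549.1 132.1  45. ] [549.9 119.8  45. ]
59 [499.7 126.   59. ]
62 [499.7 126.7  62. ]
65 [499.7 127.5  65. ]
end [479.53727982 224.8589286   45.        ]
scene green visible 69 [545.56244097 127.50008518  45.        ] 518.0941367360274 571.5424048865038
scene 183 [498.67555391 128.27281397  45.        ] [-1.56468009e-02  1.36075491e+02]
top 247 [492.96389533 127.83150438  45.        ] [-1.06155718e-02  1.33064598e+02]
```

Emit:
play_rows(
  moves=[
    [0, 0, 0.001, 0, 0, 0, 0],
    [0, 0, 0.001, 0, 0, 0, 0],
  ],
)

```text
t: 15.55
eef_pos: [497.9, 86.6, 71.2]
tcp_rot: [3.141, -0.0, 1.554]
ft_force: [-2.6, 0.6, 4.7]
opening: 0.48
```

Emit:
play_rows(
  moves=[
    [0, 0, 0.001, 0, 0, 0, 0],
  ],
)

```text
t: 15.65
eef_pos: [498.0, 86.6, 70.5]
tcp_rot: [3.14, -0.0, 1.554]
ft_force: [-1.1, -0.1, 4.3]
opening: 0.479
```

Emit:
play_rows(
  moves=[
    [0, 0, 0.0012, 0, 0, 0, 0],
  ],
)

```text
t: 15.75
eef_pos: [498.0, 86.7, 69.9]
tcp_rot: [3.14, -0.001, 1.554]
ft_force: [-6.2, 3.0, 21.1]
opening: 0.485
```

Emit:
play_rows(
  moves=[
    [0, 0, 0.001, 0, 0, 0, 0],
  ],
)

```text
t: 15.85
eef_pos: [498.0, 86.7, 69.8]
tcp_rot: [3.14, -0.001, 1.554]
ft_force: [-5.6, 1.2, 22.5]
opening: 0.481
```

Run:
```python
from cell import *
for i in range(4):
    s=state();print(s["t"],s["eef_pos"].round(2),s["ft_force"].round(2),s["moment"].round(2),s["tcp_rot"].round(4))
    c=read_camera("scene")
```

```text
15.85 [497.95  86.68  69.84] [-5.57  1.19 22.47] [-0.41  1.29 -0.22] [ 3.1396e+00 -5.0000e-04  1.5536e+00]
15.9 [497.94  86.66  69.86] [-5.36  2.07 16.68] [-0.11  0.97 -0.21] [ 3.1396e+00 -5.0000e-04  1.5536e+00]
15.95 [497.94  86.69  69.88] [-4.31  2.89 16.72] [-0.19  1.   -0.12] [ 3.1395e+00 -6.0000e-04  1.5536e+00]
16.0 [497.95  86.66  69.87] [-4.79  0.56 15.82] [-0.26  0.99 -0.2 ] [ 3.1395e+00 -5.0000e-04  1.5536e+00]
```

Emit:
play_rows(
  moves=[
    [0, 0, 0, 0, 0, 0, 0],
    [0, 0, -0.0006, 0, 0, 0, 0],
    [0, 0, 0, 0, 0, 0, 0],
  ],
)

```text
t: 16.35
eef_pos: [498.1, 86.5, 70.9]
tcp_rot: [3.139, -0.0, 1.554]
ft_force: [0.2, 1.1, -1.6]
opening: 0.484
```

Emit:
play_rows(
  moves=[
    [0, 0, 0, 0, 0, 0, 50],
    [0, 0, 0, 0, 0, 0, 53],
    [0, 0, 0, 0, 0, 0, 58],
    [0, 0, 0, 0, 0, 0, 65],
    [0, 0, 0, 0, 0, 0, 72],
  ],
)

```text
t: 16.85
eef_pos: [498.6, 86.3, 70.7]
tcp_rot: [3.138, -0.0, 1.554]
ft_force: [-0.1, -0.3, -0.8]
opening: 0.68
```

Run:
```python
from cell import *
from h import *
s=state();print(s["eef_pos"],s["ft_force"],s["opening"])
c=read_camera("wrist");cv2.imwrite("pics/w17.png",c["img"][:,:,::-1])
```

```text
[498.59137196  86.32420018  70.70825804] [-0.1249216  -0.31444835 -0.80679596] 0.6797495491047729
```

View pics/w17.png

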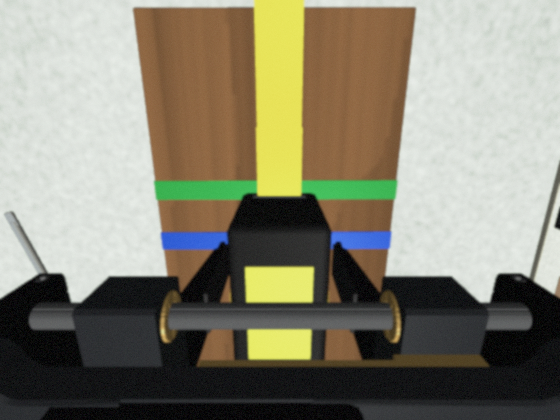

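Case stands free, blade still held. Retreat straight up.

Emit:
play_rows(
  moves=[
    [0, 0, 0, 0, 0, 0, 90],
    [0, 0, 0, 0, 0, 0, 100],
    [0, 0, -0.01, 0, 0, 0, 100],
    [0, 0, -0.02, 0, 0, 0, 100],
    [0, 0, -0.03, 0, 0, 0, 100],
    [0, 0, -0.04, 0, 0, 0, 100],
    [-0.01, 0, -0.045, 0, 0, 0, 100],
    [-0.02, 0, -0.04, 0, 0, 0, 100],
  ],
)

```text
t: 17.7
eef_pos: [495.2, 56.9, 260.9]
tcp_rot: [-3.136, 0.0, 1.556]
ft_force: [0.5, -0.2, 0.0]
opening: 1.0
```

Run:
```python
from cell import *
from h import *
import pickle
s=state();print(s["t"],s["eef_pos"],s["ft_force"],s["opening"])
C={n:read_camera(n) for n in("scene","wrist")};pickle.dump((s,C),open("c18.pkl","wb"))
cv2.imwrite("pics/w18.png",C["wrist"]["img"][:,:,::-1])
crop(C["scene"]["img"],300,110,420,200,6.5,"pics/s18.png")
```

```text
17.7 [495.15847441  56.94138741 260.85902   ] [ 0.50157614 -0.21863148  0.03111538] 1.000261717243367
```

View pics/w18.png

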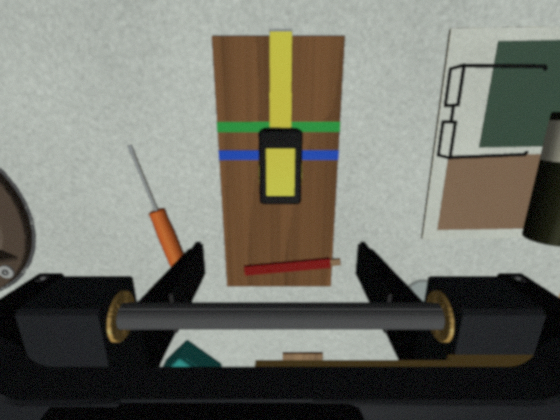

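View pics/s18.png

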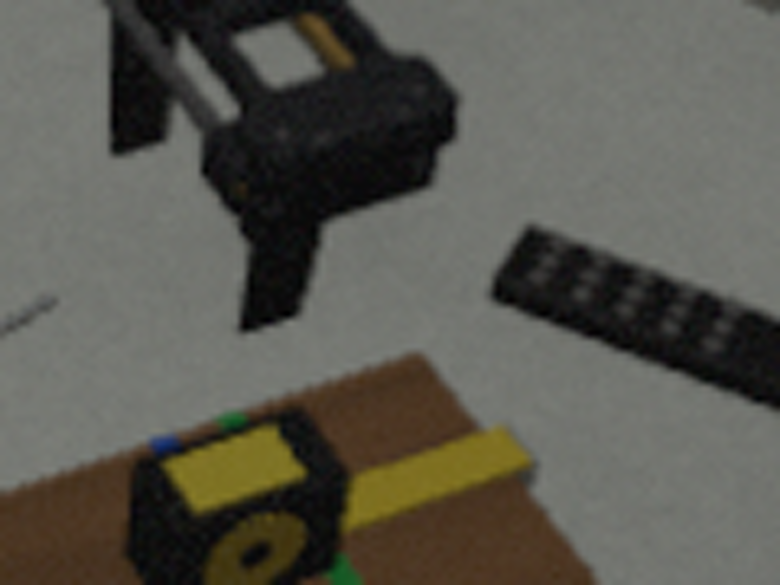

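Emit:
play_rows(
  moves=[
    [-0.03, 0, -0.02, 0, 0, 0, 100],
    [-0.03, 0, 0, 0, 0, 0, 100],
    [-0.02, 0, 0, 0, 0, 0, 100],
    [0, 0, 0, 0, 0, 0, 100],
    [0, 0, 0, 0, 0, 0, 100],
    [0, 0, 0, 0, 0, 0, 100],
    [0, 0, 0, 0, 0, 0, 100],
  ],
)

```text
t: 18.5
eef_pos: [493.8, -24.8, 285.6]
tcp_rot: [3.138, 0.0, 1.554]
ft_force: [0.4, -0.2, 1.1]
opening: 0.996
```

Run:
```python
from cell import *
from h import *
s=state();print(s["t"],s["eef_pos"])
c=read_camera("wrist");crop(c["img"],190,0,370,140,4.4,"pics/w19.png")
S=read_camera("scene");crop(S["img"],300,140,400,215,8,"pics/s19.png")
f=lambda p:((p[0]+.5)/4.4-.5+190,(p[1]+.5)/4.4-.5)
import pickle;pickle.dump((s,c,S),open("c19.pkl","wb"))
```

```text
18.5 [493.78903791 -24.84175436 285.56321061]
```

View pics/w19.png

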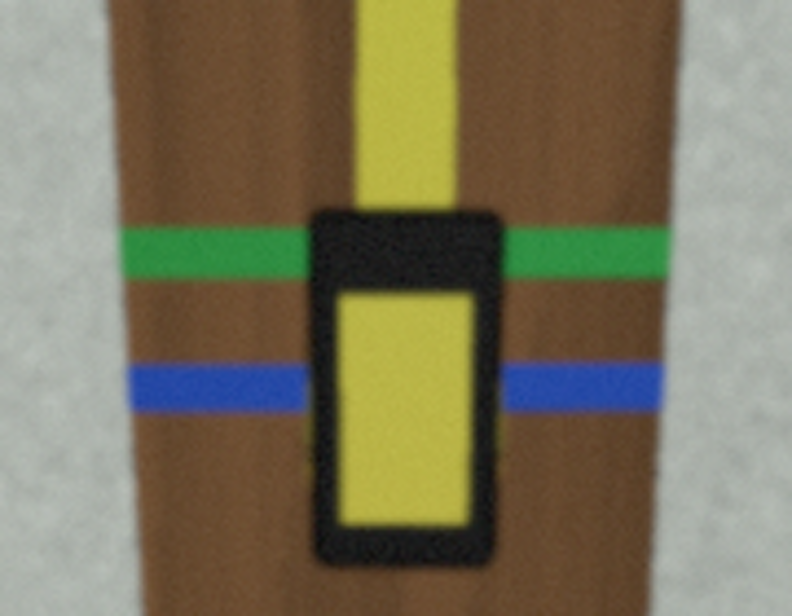

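View pics/s19.png

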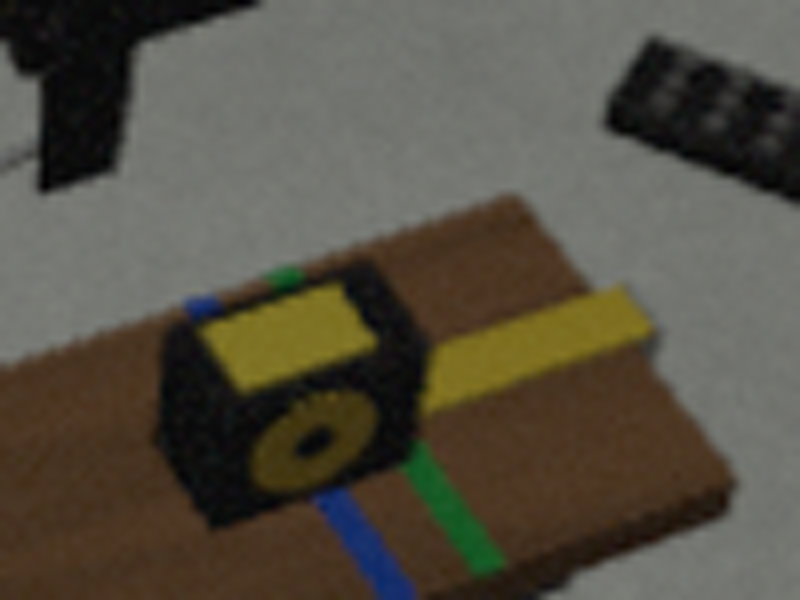

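Run:
```python
from h import *
import pickle
s,c,S=pickle.load(open("c19.pkl","rb"))
g=lambda p:((p[0]+.5)/8-.5+300,(p[1]+.5)/8-.5+140)
for z in (45,47,51): print(z,"front low corner",onz(S,*g((419,462)),z).round(1),"back low",onz(S,*g((213,527)),z).round(1))
print("green at that side",onz(S,*g((405,468)),45).round(1),onz(S,*g((432,452)),45).round(1))
f=lambda p:((p[0]+.5)/4.4-.5+190,(p[1]+.5)/4.4-.5)
for z in (107,109,112): print(z,"top front/back",onz(c,*f((406,212)),z).round(1),onz(c,*f((405,566)),z).round(1))
print("green",onz(c,*f((400,228)),45).round(1),onz(c,*f((400,278)),45).round(1))
```

```text
45 front low corner [520.1 128.9  45. ] back low [515.3  51.3  45. ]
47 front low corner [521.5 127.9  47. ] back low [516.7  50.4  47. ]
51 front low corner [524.1 125.7  51. ] back low [519.3  48.6  51. ]
green at that side [520.4 123.2  45. ] [518.2 135.3  45. ]
107 top front/back [499.6 124.8 107. ] [498.1  47.1 107. ]
109 top front/back [499.5 124.4 109. ] [498.1  47.2 109. ]
112 top front/back [499.5 123.8 112. ] [498.1  47.3 112. ]
green [498.7 133.1  45. ] [498.5 120.9  45. ]
```

Run:
```python
from cell import *
print(job_done()); print(state()["t"])
```

```text
the job is handed in; nothing more can be done
None
the job is handed in; nothing more can be done
```

The tape is hooked over the far end of the board, drawn back to the green strip, locked and released, and I handed the job in at about 18.6 s. I gripped it on the stand with the tool tilted 30 degrees, levelled it and lowered the hook past the end. I then drew the case back about 75 mm, pressed it down and retreated straight up.

**Last checks (passed)**
- **Stretch and hook:** After the arm withdrew, the pictures show the tape upright and straight along the board, with the hook still over the end.
- **Front face:** It stands at y of about 125–128 mm. The green strip spans about 121–134 mm.
- **Lock:** After the last snap, the case was lifted clear with the hook still on. The spring pull on the wrist had dropped from about 4 N to 0. The case's lower corner lies about 0–2 mm above the board, so the foot is in.
- **Bystanders:** None of those in view looked disturbed. I did not recheck the others, such as the glass and mug, after the last move.

**What failed or disagreed**
- The first two presses, at about 16 N and 19 N by the wrist sensor, did not lock the blade. Each time a check by moving the case forward showed it still under spring tension, so I drew the case back and pressed again. The third attempt snapped.
- To make sure, I pressed once more, at about 20 N steady with peaks near 27 N, above the suggested 18 N. I estimated all these press forces by adding the tape's weight to the sensor reading.
- The wrist and fixed cameras differed by 1–2 mm on where the strip is.

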